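# Load the pastry crate and pin its slide home

### The job

Put every pastry from the wooden board flat into the blue crate, side by side on its floor. Ready the crate for delivery: loosen the red clamp knob, push the crate carriage fully home so that its lug enters the yellow fork, tighten the clamp again, and push the headed pin down through the fork and lug until its collar sits on the fork. Leave the jar, the cup and the spatula where they are.

Things in the scene. Friction and masses are not known exactly. Their poses are not given: they have to be found in the camera images.
- rig: fixed steel base of the crate slide, 200 x 440 x 10 mm. Its z is up, its y is the slide direction (+y is AWAY from home, -y towards the fork). Origin on the table under the centre of the crate in its home position. At (0, -180 mm) stands the yellow fork: two level plates 40 (x) x 56 (y) x 8 mm one above the other, undersides at z = 26 and 46 mm, with 14 mm vertical holes
- carriage (a joint): slide of the crate carriage, m: 0 = fully home (lug hole, 14 mm in an 8 mm plate at z = 36 to 44 mm, under the fork's hole), up to 0.13 = out along the rig's +y. About 2.5 N moves it when the clamp is loose; the tight clamp holds it against about 18 N
- crate_floor (a point): centre of the inner floor of the blue crate on the carriage (28 mm above the table); axes as the rig's. The crate is 180 (x) x 260 (y) x 60 mm outside, walls and floor 8 mm: inside 164 x 244 mm, walls rise 52 mm above this point
- crate_end (a point): middle of the top outer edge of the crate's end wall away from the fork (the +y end, outer face), 80 mm above the table; the place to push the carriage home
- clamp (a joint): clamp knob, rad: 0 = loose, 1.4 = tight (both are end stops); it grows clockwise seen from above. Its cam presses a brake shoe on the carriage from about 0.75 upwards. Needs 0.06 N m while loose, up to 0.3 N m when it bites
- clamp_grip (a point): grip point on the clamp knob's vertical axis, on the robot's side of the crate, 106 mm above the table: a red bar 44 long x 14 wide, z = 85 to 117 mm, along this point's x axis (it turns with the knob; at 0 the bar points along the rig's x, at 1.4 nearly along the slide)
- fork_mouth (a point): mouth of the fork's hole: centre of the hole in the upper face of the upper fork plate, 54 mm above the table; axes as the rig's. The hole runs straight down
- pin: loose headed pin, 80 g: steel shank 12 mm in diameter and 40 mm long with a tapered foot, steel collar 26 mm wide and 4 mm thick above it, then an orange round head 20 mm in diameter and 32 mm tall (76 mm in all). Origin at the centre of the foot's underside, z along the pin up to the head. It starts upright in the stand
- pin_shoulder (a point): centre of the underside of the pin's collar, 40 mm above the foot
- stand: fixed grey block 54 x 54 x 50 mm with a vertical 14 mm hole 45 mm deep, where the pin starts, its collar on the block's top. Origin at the centre of its underside
- board: fixed wooden cooling board 260 x 260 x 8 mm, origin at the centre of its underside
- roll1: small round cinnamon pastry, rigid, 56 mm in diameter, 34 mm high, 60 g; origin at the centre of its underside, z up. 3 or 4 pastries are present
- roll2: small round cinnamon pastry, rigid, 56 mm in diameter, 34 mm high, 60 g; origin at the centre of its underside, z up. 3 or 4 pastries are present
- roll3: small round cinnamon pastry, rigid, 56 mm in diameter, 34 mm high, 60 g; origin at the centre of its underside, z up. 3 or 4 pastries are present
- roll4: small round cinnamon pastry, rigid, 56 mm in diameter, 34 mm high, 60 g; origin at the centre of its underside, z up. 3 or 4 pastries are present
- jar: bystander: jar with a white cap, 56 mm in diameter, 85 mm high; origin under its centre
- cup: bystander: white cup, 72 mm in diameter, 85 mm high; origin under its centre
- spatula: bystander: spatula lying near the robot's base, origin under its middle

How it is judged (in metres and radians):
On the way, in this order (a step that is already met when the one before it is completed fails the run):
1. the clamp knob is loosened (below 0.4 rad) while the carriage is still out (value of joint clamp below 0.4 rad and value of joint carriage above 0.03 m), for 0.1 s.
2. the carriage is pushed fully home (within 3 mm of its stop) with the clamp loose (value of joint carriage below 0.003 m and value of joint clamp below 0.6 rad), for 0.2 s.
3. the clamp is tightened (above 1.2 rad) with the carriage home (value of joint carriage below 0.003 m and value of joint clamp above 1.2 rad), for 0.2 s.
4. the pin stands in the fork and lug with its collar on the fork (within 3 mm) (all of step 3 and horizontal distance between pin_shoulder and fork_mouth below 0.003 m and z of pin_shoulder in the frame of fork_mouth between -0.004 and 0.003 m and angle between pin's own z axis and vertical below 0.08 rad), for 0.2 s.
At the end, for the whole second after the job is handed in: every pastry present rests flat on the crate floor (underside within 8 mm of it, tilt under 0.25 rad, none stacked); carriage home within 3 mm; clamp above 1.2 rad; pin upright through fork and lug, collar within 3 mm of the fork's top and of the hole's axis; all at rest (all of step 4 and x of roll1 in the frame of crate_floor between -0.062 and 0.062 m and y of roll1 in the frame of crate_floor between -0.102 and 0.102 m and z of roll1 in the frame of crate_floor between -0.008 and 0.01 m and angle between each of roll1, roll2, roll3, roll4's own z axis and vertical below 0.25 rad and linear speed of each of roll1, roll2, roll3, roll4, pin below 0.02 m/s and x of roll2 in the frame of crate_floor between -0.062 and 0.062 m and y of roll2 in the frame of crate_floor between -0.102 and 0.102 m and z of roll2 in the frame of crate_floor between -0.008 and 0.01 m and x of roll3 in the frame of crate_floor between -0.062 and 0.062 m and y of roll3 in the frame of crate_floor between -0.102 and 0.102 m and z of roll3 in the frame of crate_floor between -0.008 and 0.01 m and x of roll4 in the frame of crate_floor between -0.062 and 0.062 m and y of roll4 in the frame of crate_floor between -0.102 and 0.102 m and z of roll4 in the frame of crate_floor between -0.008 and 0.01 m); the robot touches nothing.
It fails at once if the carriage is forced along (faster than 5 cm/s) while the clamp is tight (above 1.25 rad) (value of joint clamp above 1.25 rad and (velocity of joint carriage above 0.05 m/s or velocity of joint carriage below -0.05 m/s)).
It fails at once if the jar, the cup or the spatula is moved more than 3 cm, or the jar or cup is tipped over (more than 0.5 rad) (distance of any of jar, cup, spatula from where it was at the start of the episode above 0.03 m or angle between any of jar, cup's own z axis and vertical above 0.5 rad).
Of roll1, roll2, roll3, roll4 only 3 to 4 are there at a start; the rules pass over those that are not, and their reading is None.
At some moment in a run one of roll1, roll2, roll3, roll4 may be knocked a few centimetres aside while the robot is not near it.
It also fails if it takes over 200 s, if anything falls off the work surface, if the arm or the gripper's body presses on something with over 40 N, if the wrist force passes 120 N, or if a joint passes its speed limit or range.

### The arm

A 6-joint arm with a two-finger parallel gripper is mounted at the origin on the work surface. World frame = base frame: x ahead of the robot, y to its left, z up, the work surface at z = 0. Lengths are in m, angles in degrees, forces in N, time in s.
With the tool pointing down it reaches from about 0.3 to 0.75 m from the base axis. Payload 8.5 kg.
Tool frame: the origin (TCP) lies on the mounting face of the last link; the fingertips stand 173 mm ahead of it and the grasp point (between the pads) lies 155 mm ahead of it (env.tips_ahead is the distance from the TCP to the fingertips, in m); z points along the fingers, x is the direction in which the jaws open and shut, and the axes are right-handed (so a half turn about z gives the same grasp; the last joint's range is limited). The gripper opens to 85 mm and grips with 20 to 120 N. Pads are 22 mm wide; open, the fingers measure 114 mm over their backs; the gripper's body (76 mm by 85 mm) begins 54 mm behind the grasp point. The pads swing forward as they close: fully open they stand 13 mm farther back than shut.
Start: joints at [54.7, 21.807, 74.336, -0, 83.858, -12.336], TCP at [0.215, 0.506, 0.405] pointing down, gripper open.
Joint ranges: [-178.18, 178.18], [-50.72, 133.34], [12.68, 142.11], [-81.47, 261.47], [9.98, 163.14], [-165.26, 165.26]. Speed limits (degrees/s): [136.94, 136.94, 180, 180, 180, 180].

### API

Orientations are given as a 3x3 rotation matrix whose columns are the frame's x, y, z axes.
In Python, from rig import env gives the robot as it stands. The module is installed in compiled form; this text tells all that it offers.
- The arm moves only by the tool step_arm, never from a script. Its argument "increments" is a list of rows, each an object of numbers: "x", "y", "z": the shift along the tool's x, y, z in cm; "wx", "wy", "wz": the turn, a rotation vector about the tool's x, y, z in rad; "gripper": the finger opening in cm, from 0 to 8.54. A call has 1 to 20 rows; each row shifts and turns the commanded pose from where the row before left it, along the tool's axes as they then stand; what a row does not reach is not made up. A row lasts 1/10 s, in which the tool goes at most 50 mm and 8.59 degrees, less where a joint would pass 70% of its speed; a pose out of reach is approached as far as the arm can. A call with a gripper value outside its range is refused whole. The fingers move at their own pace and stop on an object; "newtons" is the grip in N (left out, the last holds). Time passes only in rows, so rows that do not move let the fingers close. It gives the time, the measured TCP pose, the force and the opening at its end, in the units of the state.
- env.observe(): the state, without advancing time (a new reading comes with each control period).
- env.get_image(name): name is "side" or "top"; returns a dict with "color" (480x640x3 uint8, blue, green, red), "camera_matrix" (3x3 intrinsics, pixels), "distortion" ([k1, k2, p1, p2, k3] as OpenCV has them; the pictures are not rectified), "rvec" (rotation vector, rad) and "tvec" (3), from world to camera coordinates, as OpenCV has them. Camera axes: x right, y down, z forward; pixel columns grow to the right and rows downward; lengths in m; the calibration is good to about 2 mm. A picture is of the moment at which its call begins. There is no depth.
- env.close_job(): hands the job in, once; it reports no verdict.
The state is a dict: "time_s": time; "q": joint angles; "qvel": joint speeds; "joint_efforts": joint torques, N m; "position": TCP position; "tool_rot": TCP orientation; "ft_force": force on the tool from outside, world axes, zero at the start; "wrist_torque": the same for the moment, N m; "grip_width": finger opening in m.
Only numpy, scipy, OpenCV 4.12 (cv2) and the standard library are available. Lean on these libraries where they do the work, as an engineer would, in place of code of your own. Each camera call takes 0.05 s, during which the arm holds its last target. There are 200 camera calls.

## Working session

There is one attempt and no reset: what is moved stays moved. The work goes in short steps, Python scripts to look and compute and a tool call to move; the robot and the scene stay as the last step left them, time stands still between calls to the robot, and variables do not carry over. Pictures are saved under pics/ and viewed, about 12 in all and at most 16, crops included, and the job is handed in when it is done.

Besides the shell and the picture viewer there is one more tool, called after "Request:" as name(argument=value, ...) on one line, values as JSON. step_arm: Moves the arm, as the interface text tells. Its arguments: {"type":"object","properties":{"increments":{"type":"array"},"newtons":{"type":"number"}},"required":["increments"]}

```bash
mkdir -p pics; cat > h.py <<'E'
import numpy as np, cv2
from rig import env
def grab(n,f=None):
    d=env.get_image(n)
    if f: cv2.imwrite('pics/'+f,d['color'])
    return d
def ray(d,uv):
    K=np.array(d['camera_matrix']);D=np.array(d['distortion'])
    p=cv2.undistortPoints(np.array(uv,float).reshape(-1,1,2),K,D).reshape(-1,2)
    R=cv2.Rodrigues(np.array(d['rvec'],float))[0];t=np.array(d['tvec'],float).ravel()
    return -R.T@t, np.c_[p,np.ones(len(p))]@R
def plane(d,uv,z):
    c,v=ray(d,uv); return c+v*((z-c[2])/v[:,2])[:,None]
def tri(d1,u1,d2,u2):
    c1,v1=ray(d1,u1);c2,v2=ray(d2,u2);v1=v1[0]/np.linalg.norm(v1[0]);v2=v2[0]/np.linalg.norm(v2[0])
    s=np.linalg.lstsq(np.c_[v1,-v2],c2-c1,rcond=None)[0]
    a=c1+s[0]*v1;b=c2+s[1]*v2
    return (a+b)/2,np.linalg.norm(a-b)
def proj(d,P):
    return cv2.projectPoints(np.array(P,float).reshape(-1,3),np.array(d['rvec'],float),np.array(d['tvec'],float),np.array(d['camera_matrix']),np.array(d['distortion']))[0].reshape(-1,2)
E
python3 - <<'E'
from h import *
for n in('top','side'):
    d=grab(n,n+'0.png');c,_=ray(d,[[320,240]]);print(n,c,np.array(d['camera_matrix'])[0,0])
print(env.observe())
E
```

```text
top [0.44108983 0.02860285 1.30204879] 540.990838919601
side [ 0.05782022 -0.66216954  0.55878006] 475.31875307640735
{'time_s': 0.1, 'q': array([ 5.47030309e+01,  2.18362220e+01,  7.43802604e+01, -1.16538363e-03,
        8.38590609e+01, -1.23356138e+01]), 'qvel': array([-0.05112949,  0.13247768, -0.06849946,  0.01216972,  0.00310857,
        0.02545214]), 'joint_efforts': array([ 4.63902194e-03, -4.49218404e+01, -2.31657869e+01, -9.41959411e-05,
        3.65053536e-03,  3.50440146e-06]), 'position': array([0.21453236, 0.50637845, 0.40418277]), 'tool_rot': array([[ 3.90107682e-01,  9.20768940e-01, -7.45330839e-04],
       [ 9.20768335e-01, -3.90108306e-01, -1.08778582e-03],
       [-1.29235914e-03, -2.61923431e-04, -9.99999131e-01]]), 'ft_force': array([0.9681502 , 0.92153976, 0.82091387]), 'wrist_torque': array([ 0.01174124, -0.03502175,  0.00719673]), 'grip_width': 0.08543533799980084}
```

View pics/top0.png

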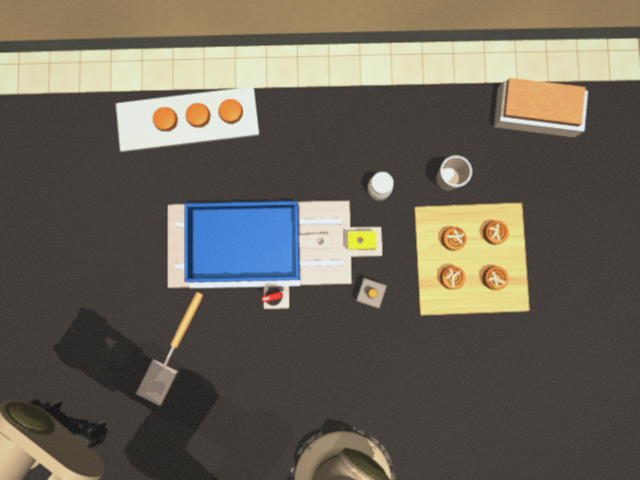

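View pics/side0.png

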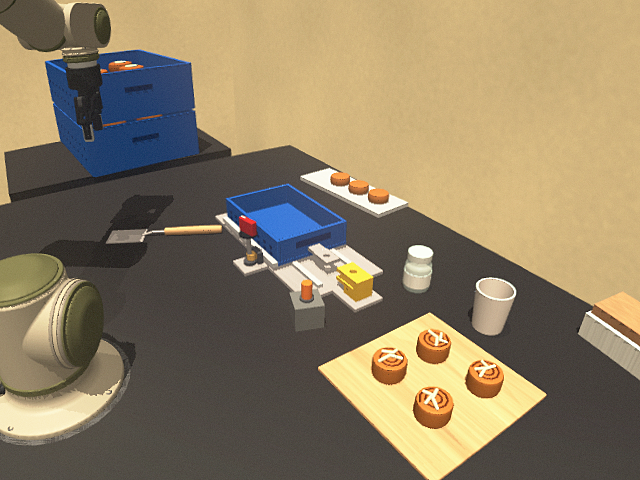

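Top view: crate centre (242,242), knob (272,297), fork (361,240), pin (372,293), and 4 pastries at about (455,238), (497,232), (453,277), (496,278). The side view shows the same things, with the jar and cup beyond the fork.

```bash
python3 - <<'E'
from h import *
T,S=grab('top'),grab('side')
def blobs(d,lo,hi,roi,amin):
    x0,y0,x1,y1=roi
    h=cv2.cvtColor(d['color'],cv2.COLOR_BGR2HSV)
    m=cv2.inRange(h,np.array(lo),np.array(hi));k=np.zeros_like(m);k[y0:y1,x0:x1]=m[y0:y1,x0:x1]
    k=cv2.morphologyEx(k,cv2.MORPH_CLOSE,np.ones((3,3),np.uint8))
    n,l,s,c=cv2.connectedComponentsWithStats(k)
    return [(c[i].round(2).tolist(),s[i].tolist()) for i in range(1,n) if s[i][4]>=amin]
O=((3,140,60),(16,255,255));
print('rollsT',blobs(T,(2,120,40),(15,255,255),(410,200,530,320),100))
print('rollsS',blobs(S,(2,150,30),(14,255,230),(320,310,545,470),150))
print('creamT',blobs(T,(10,20,190),(30,110,255),(440,220,510,295),10))
print('pinT',blobs(T,(5,150,80),(22,255,255),(355,275,390,310),10))
print('pinS',blobs(S,(5,150,80),(22,255,255),(290,270,325,310),10))
for n,d,r in(('T',T,(255,285,295,312)),('S',S,(230,205,270,245))):
    print('red',n,blobs(d,(0,150,60),(4,255,255),r,10),blobs(d,(174,150,60),(179,255,255),r,10))
print('yelT',blobs(T,(24,150,80),(34,255,255),(335,220,390,260),50))
print('yelS',blobs(S,(24,150,80),(34,255,255),(325,250,385,310),50))
h=cv2.cvtColor(T['color'],cv2.COLOR_BGR2HSV);m=cv2.inRange(h,np.array((100,120,40)),np.array((125,255,255)));m[:195]=0;m[290:]=0;m[:,:180]=0;m[:,305:]=0
c=max(cv2.findContours(m,0,2)[0],key=cv2.contourArea);r=cv2.minAreaRect(c);print('crate',r,plane(T,cv2.boxPoints(r),.08).round(4).tolist())
a=cv2.resize(T['color'][190:320,250:400],None,fx=5,fy=5,interpolation=2)
b=cv2.resize(S['color'][205:335,225:390],None,fx=4.8,fy=4.8,interpolation=2)
cv2.imwrite('pics/t1.png',a[:600]);cv2.imwrite('pics/s1.png',b[:600])
E
```

```text
rollsT [([493.07, 230.15], [480, 220, 28, 24, 371]), ([450.7, 237.13], [439, 227, 27, 23, 374]), ([449.85, 274.18], [438, 264, 27, 25, 317]), ([491.78, 274.86], [480, 265, 29, 24, 374])]
rollsS [([432.43, 349.9], [416, 331, 35, 33, 633]), ([387.66, 374.08], [371, 357, 36, 28, 491]), ([481.46, 384.69], [465, 360, 39, 38, 587]), ([491.21, 372.51], [479, 360, 21, 20, 151]), ([429.67, 415.43], [413, 392, 41, 37, 617])]
creamT [([473.21, 257.99], [440, 220, 70, 75, 2911]), ([506.17, 220.33], [502, 220, 8, 2, 12]), ([495.55, 231.85], [490, 223, 11, 18, 85]), ([508.8, 227.9], [508, 225, 2, 8, 10]), ([495.71, 278.95], [488, 271, 17, 16, 96])]
pinT [([371.86, 292.5], [368, 289, 9, 8, 58])]
pinS [([306.3, 289.37], [301, 280, 11, 20, 196])]
red T [([272.92, 296.27], [262, 292, 20, 10, 114])] []
red S [([247.38, 225.57], [240, 217, 17, 19, 217])] [([247.54, 227.63], [239, 217, 17, 20, 180])]
yelT [([361.59, 239.98], [348, 232, 28, 17, 447])]
yelS [([354.67, 272.51], [337, 263, 36, 20, 342])]
crate ((241.01104736328125, 240.531005859375), (79.33695220947266, 113.64199829101562), 88.80650329589844) [[0.6508, 0.3511, 0.08], [0.6503, 0.0911, 0.08], [0.4694, 0.0906, 0.08], [0.4696, 0.3474, 0.08]]
```

View pics/t1.png

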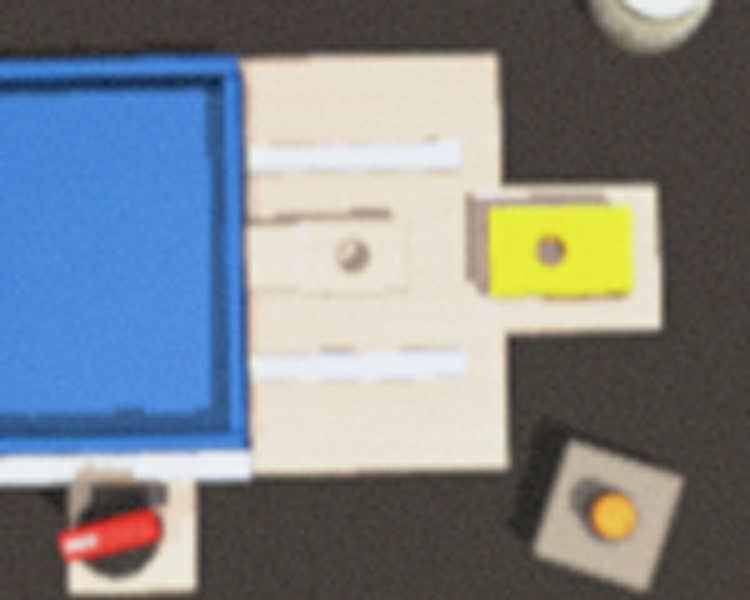

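View pics/s1.png

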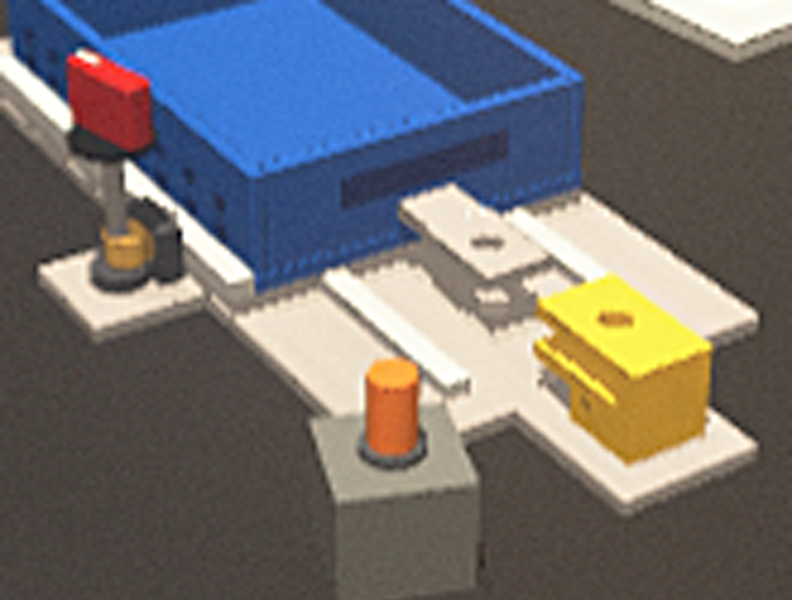

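The crops show the fork hole (top ≈(359.7,239.8), side ≈(352.9,270.8)), the pin head top (top (372.2,293.0), side (306.5,282.1)) and the red bar nearly along the slide. The lug is out in front of the fork.

```bash
python3 - <<'E'
from h import *
T,S=grab('top'),grab('side')
def sub(d,c,r,thr_lo):  # dark-hole centroid
    g=cv2.cvtColor(d['color'],cv2.COLOR_BGR2GRAY).astype(float)
    return g
for n,a,b in(('hole',(359.7,239.8),(352.9,270.8)),('pintop',(372.2,293.0),(306.5,282.1)),('knob',(272,296.5),(247.5,219.2)),('lug',(320.1,240.7),(326.2,255))):
    print(n,*tri(T,[a],S,[b]))
print('hole@.054',plane(T,[(359.7,239.8)],.054),plane(S,[(352.9,270.8)],.054))
print('pin@.126?',plane(T,[(372.2,293)],.086),plane(S,[(306.5,282.1)],.086))
print('knob',plane(T,[(272,296.5)],.117),plane(S,[(247.5,219.2)],.117))
for n,d,lo,hi in(('holeT',T,(352,233),(368,247)),('holeS',S,(346,265),(360,277))):
    p=d['color'][lo[1]:hi[1],lo[0]:hi[0]].astype(float); w=np.clip(150-p[...,2],0,None) ; yy,xx=np.mgrid[lo[1]:hi[1],lo[0]:hi[0]]
    print(n,w.max(),(w*xx).sum()/w.sum(),(w*yy).sum()/w.sum())
a=cv2.resize(T['color'][195:320,410:535],None,fx=4,fy=4,interpolation=2)
b=cv2.resize(S['color'][320:440,360:520],None,fx=4.1,fy=4.1,interpolation=2)
cv2.imwrite('pics/t2.png',a);cv2.imwrite('pics/s2.png',b)
E
```

```text
hole [ 0.55768319 -0.05124486  0.0533817 ] 0.00014432394244066172
pintop [ 0.43457173 -0.07409307  0.0847744 ] 0.0005296273564919731
knob [0.43148833 0.14772615 0.11612343] 0.00040876851239510226
lug [0.55828152 0.04087654 0.04290782] 0.0006100822757196596
hole@.054 [[ 0.5575661  -0.05116355  0.054     ]] [[ 0.55713823 -0.0520237   0.054     ]]
pin@.126? [[ 0.43435213 -0.07385204  0.086     ]] [[ 0.4338316  -0.07573745  0.086     ]]
knob [[0.43167849 0.14754694 0.117     ]] [[0.43057447 0.14623153 0.117     ]]
holeT 0.0 nan nan
holeS 2.0 350.0 271.0<stdin>:13: RuntimeWarning: invalid value encountered in scalar divide
```

View pics/t2.png

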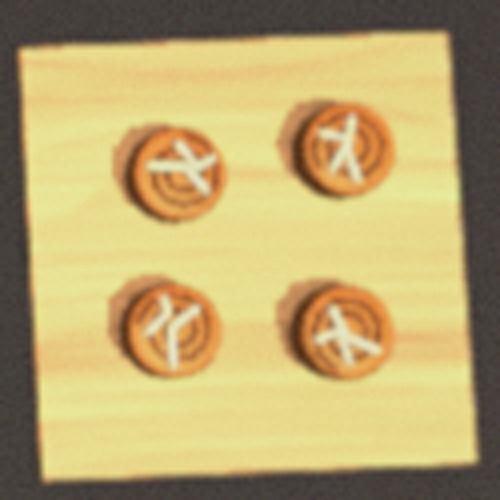

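View pics/s2.png

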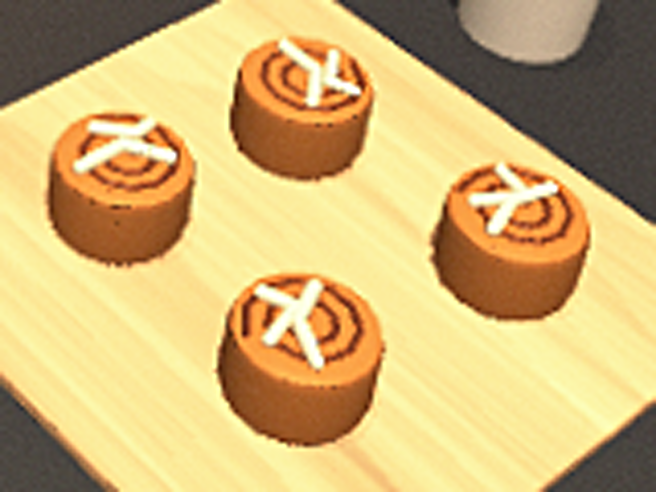

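```bash
python3 - <<'E'
from h import *
T,S=grab('top'),grab('side')
t=lambda x,y:(410+(x+.5)/4-.5,195+(y+.5)/4-.5)
s=lambda x,y:(360+(x+.5)/4.1-.5,320+(y+.5)/4.1-.5)
for n,a,b in(('A',(180,173),(304,77)),('B',(347,149),(517,204)),('C',(173,331),(124,160)),('D',(348,331),(303,329))):
    print(n,*tri(T,[t(*a)],S,[s(*b)]),plane(T,[t(*a)],.042))
print(env.tips_ahead)
E
```

```text
A [ 0.5581559  -0.27429577  0.04027205] 0.0008059988167116199 [[ 0.55829828 -0.27416188  0.042     ]]
B [ 0.57066009 -0.37320049  0.04166426] 0.0010540534584904818 [[ 0.57025587 -0.37268574  0.042     ]]
C [ 0.46649388 -0.26749007  0.03763657] 0.0006907466183328537 [[ 0.46613605 -0.26624794  0.042     ]]
D [ 0.46325886 -0.36882138  0.03787709] 0.0017947837116129503 [[ 0.46385138 -0.36815651  0.042     ]]
0.1734
```

Request:
step_arm(increments=[{"wz": -0.134}, {"wz": -0.134}, {"wz": -0.134}, {"x": -5, "y": 2, "z": 2}, {"x": -5, "y": 2, "z": 2}, {"x": -5, "y": 2, "z": 2}, {"x": -5, "y": 2, "z": 1}, {"x": -5, "y": 2, "z": 1}, {"x": -5, "y": 2}, {"x": -5, "y": 2}, {"x": -5, "y": 2}, {"x": -5, "y": 2}, {"x": -5, "y": 2}, {"x": -5, "y": 2}, {"x": -5, "y": 2}, {}, {}])

```text
invalid input at $.increments[0]: expected keys x, y, z, wx, wy, wz, gripper
```

Request:
step_arm(increments=[{"x": 0, "y": 0, "z": 0, "wx": 0, "wy": 0, "wz": -0.134, "gripper": 8}, {"x": 0, "y": 0, "z": 0, "wx": 0, "wy": 0, "wz": -0.134, "gripper": 8}, {"x": 0, "y": 0, "z": 0, "wx": 0, "wy": 0, "wz": -0.134, "gripper": 8}, {"x": -4.5, "y": 2, "z": 0.6, "wx": 0, "wy": 0, "wz": 0, "gripper": 8}, {"x": -4.5, "y": 2, "z": 0.6, "wx": 0, "wy": 0, "wz": 0, "gripper": 8}, {"x": -4.5, "y": 2, "z": 0.6, "wx": 0, "wy": 0, "wz": 0, "gripper": 8}, {"x": -4.5, "y": 2, "z": 0.6, "wx": 0, "wy": 0, "wz": 0, "gripper": 8}, {"x": -4.5, "y": 2, "z": 0.6, "wx": 0, "wy": 0, "wz": 0, "gripper": 8}, {"x": -4.5, "y": 2, "z": 0.6, "wx": 0, "wy": 0, "wz": 0, "gripper": 8}, {"x": -4.5, "y": 2, "z": 0.6, "wx": 0, "wy": 0, "wz": 0, "gripper": 8}, {"x": -4.5, "y": 2, "z": 0.6, "wx": 0, "wy": 0, "wz": 0, "gripper": 8}, {"x": -4.5, "y": 2, "z": 0.6, "wx": 0, "wy": 0, "wz": 0, "gripper": 8}, {"x": -4.5, "y": 2, "z": 0.6, "wx": 0, "wy": 0, "wz": 0, "gripper": 8}, {"x": -4.5, "y": 2, "z": 0.6, "wx": 0, "wy": 0, "wz": 0, "gripper": 8}, {"x": -4.5, "y": 2, "z": 0.6, "wx": 0, "wy": 0, "wz": 0, "gripper": 8}, {"x": -4.5, "y": 2, "z": 0.6, "wx": 0, "wy": 0, "wz": 0, "gripper": 8}, {"x": -4.5, "y": 2, "z": 0.6, "wx": 0, "wy": 0, "wz": 0, "gripper": 8}, {"x": -4.5, "y": 2, "z": 0.6, "wx": 0, "wy": 0, "wz": 0, "gripper": 8}, {"x": -4.5, "y": 2, "z": 0, "wx": 0, "wy": 0, "wz": 0, "gripper": 8}, {"x": 0, "y": 0, "z": 0, "wx": 0, "wy": 0, "wz": 0, "gripper": 8}], newtons=30)

```text
time_s: 2.4
position: [0.5367, -0.2182, 0.3139]
tool_rot: [[0.003, 1.0, 0.001], [1.0, -0.003, -0.002], [-0.002, 0.001, -1.0]]
ft_force: [-0.0, -0.1, 0.2]
grip_width: 0.08
```

Request:
step_arm(increments=[{"x": -2.8, "y": 1.05, "z": 0, "wx": 0, "wy": 0, "wz": 0, "gripper": 8}, {"x": -2.8, "y": 1.05, "z": 0, "wx": 0, "wy": 0, "wz": 0, "gripper": 8}, {"x": 0, "y": 0, "z": 4, "wx": 0, "wy": 0, "wz": 0, "gripper": 8}, {"x": 0, "y": 0, "z": 4, "wx": 0, "wy": 0, "wz": 0, "gripper": 8}, {"x": 0, "y": 0, "z": 3, "wx": 0, "wy": 0, "wz": 0, "gripper": 8}, {"x": 0, "y": 0, "z": 1.4, "wx": 0, "wy": 0, "wz": 0, "gripper": 8}, {"x": 0, "y": 0, "z": 1, "wx": 0, "wy": 0, "wz": 0, "gripper": 8}, {"x": 0, "y": 0, "z": 0, "wx": 0, "wy": 0, "wz": 0, "gripper": 4.5}, {"x": 0, "y": 0, "z": 0, "wx": 0, "wy": 0, "wz": 0, "gripper": 4.5}, {"x": 0, "y": 0, "z": 0, "wx": 0, "wy": 0, "wz": 0, "gripper": 4.5}, {"x": 0, "y": 0, "z": 0, "wx": 0, "wy": 0, "wz": 0, "gripper": 4.5}, {"x": 0, "y": 0, "z": 0, "wx": 0, "wy": 0, "wz": 0, "gripper": 4.5}, {"x": 0, "y": 0, "z": 0, "wx": 0, "wy": 0, "wz": 0, "gripper": 4.5}], newtons=30)

```text
time_s: 3.7
position: [0.5568, -0.2693, 0.1822]
tool_rot: [[-0.001, 1.0, 0.002], [1.0, 0.001, -0.002], [-0.002, 0.002, -1.0]]
ft_force: [-1.4, -0.6, 6.5]
grip_width: 0.0555
```

Request:
step_arm(increments=[{"x": 0, "y": 0, "z": -2, "wx": 0, "wy": 0, "wz": 0, "gripper": 4.5}, {"x": 0, "y": 0, "z": -4, "wx": 0, "wy": 0, "wz": 0, "gripper": 4.5}, {"x": 0, "y": 0, "z": -4, "wx": 0, "wy": 0, "wz": 0, "gripper": 4.5}, {"x": 2, "y": 0, "z": -4, "wx": 0, "wy": 0, "wz": 0, "gripper": 4.5}, {"x": 4, "y": 0.4, "z": 0, "wx": 0, "wy": 0, "wz": 0, "gripper": 4.5}, {"x": 4, "y": 0.4, "z": 0, "wx": 0, "wy": 0, "wz": 0, "gripper": 4.5}, {"x": 4, "y": 0.4, "z": 0, "wx": 0, "wy": 0, "wz": 0, "gripper": 4.5}, {"x": 4, "y": 0.4, "z": 0, "wx": 0, "wy": 0, "wz": 0, "gripper": 4.5}, {"x": 4, "y": 0.4, "z": 0, "wx": 0, "wy": 0, "wz": 0, "gripper": 4.5}, {"x": 4, "y": 0.4, "z": 0, "wx": 0, "wy": 0, "wz": 0, "gripper": 4.5}, {"x": 4, "y": 0.4, "z": 0, "wx": 0, "wy": 0, "wz": 0, "gripper": 4.5}, {"x": 4, "y": 0.4, "z": 0, "wx": 0, "wy": 0, "wz": 0, "gripper": 4.5}, {"x": 4, "y": 0.3, "z": 0, "wx": 0, "wy": 0, "wz": 0, "gripper": 4.5}, {"x": 4, "y": 0.3, "z": 0, "wx": 0, "wy": 0, "wz": 0, "gripper": 4.5}, {"x": 4, "y": 0.3, "z": 0, "wx": 0, "wy": 0, "wz": 0, "gripper": 4.5}, {"x": 4, "y": 0, "z": 0, "wx": 0, "wy": 0, "wz": 0, "gripper": 4.5}, {"x": 3, "y": 0, "z": 0, "wx": 0, "wy": 0, "wz": 0, "gripper": 4.5}, {"x": 1.5, "y": 0, "z": 0, "wx": 0, "wy": 0, "wz": 0, "gripper": 4.5}, {"x": 0, "y": 0, "z": 0, "wx": 0, "wy": 0, "wz": 0, "gripper": 4.5}])

```text
time_s: 5.6
position: [0.5965, 0.2771, 0.3207]
tool_rot: [[-0.003, 1.0, -0.0], [1.0, 0.003, -0.0], [-0.0, -0.0, -1.0]]
ft_force: [-0.3, -0.6, -0.6]
grip_width: 0.0552
```

Request:
step_arm(increments=[{"x": 0, "y": 0, "z": 4, "wx": 0, "wy": 0, "wz": 0, "gripper": 4.5}, {"x": 0, "y": 0, "z": 4, "wx": 0, "wy": 0, "wz": 0, "gripper": 4.5}, {"x": 0, "y": 0, "z": 2, "wx": 0, "wy": 0, "wz": 0, "gripper": 4.5}, {"x": 0, "y": 0, "z": 1, "wx": 0, "wy": 0, "wz": 0, "gripper": 4.5}, {"x": 0, "y": 0, "z": 0.7, "wx": 0, "wy": 0, "wz": 0, "gripper": 4.5}, {"x": 0, "y": 0, "z": 0, "wx": 0, "wy": 0, "wz": 0, "gripper": 4.5}, {"x": 0, "y": 0, "z": 0, "wx": 0, "wy": 0, "wz": 0, "gripper": 7}, {"x": 0, "y": 0, "z": 0, "wx": 0, "wy": 0, "wz": 0, "gripper": 7}, {"x": 0, "y": 0, "z": 0, "wx": 0, "wy": 0, "wz": 0, "gripper": 7}, {"x": 0, "y": 0, "z": -3, "wx": 0, "wy": 0, "wz": 0, "gripper": 7}, {"x": 0, "y": 0, "z": -4, "wx": 0, "wy": 0, "wz": 0, "gripper": 7}, {"x": 0, "y": 0, "z": -4.7, "wx": 0, "wy": 0, "wz": 0, "gripper": 7}, {"x": 0, "y": 0, "z": 0, "wx": 0, "wy": 0, "wz": 0, "gripper": 7}])

```text
time_s: 6.9
position: [0.5971, 0.2762, 0.3283]
tool_rot: [[-0.002, 1.0, 0.013], [1.0, 0.002, 0.003], [0.003, 0.013, -1.0]]
ft_force: [0.9, 1.0, 0.6]
grip_width: 0.07
```

```bash
cat > r.py <<'E'
from h import *
d=grab('top')
h=cv2.cvtColor(d['color'],cv2.COLOR_BGR2HSV)
m=cv2.inRange(h,np.array((2,120,40)),np.array((15,255,255)));m[:195]=0;m[330:]=0;m[:,180:410]*=(h[:,180:410,0]<16)
m=cv2.morphologyEx(m,cv2.MORPH_CLOSE,np.ones((3,3),np.uint8))
n,l,s,c=cv2.connectedComponentsWithStats(m)
for i in range(1,n):
    if s[i][4]>40: 
        z=.062 if c[i][0]<320 else .042
        print(c[i].round(1),s[i].tolist(),plane(d,[c[i]],z).round(3))
E
python3 r.py
```

```text
[226.7 227.2] [223, 220, 8, 16, 86] [[0.593 0.255 0.062]]
[493.  230.2] [480, 220, 28, 24, 373] [[ 0.574 -0.365  0.042]]
[449.8 274.2] [438, 264, 26, 25, 309] [[ 0.474 -0.259  0.042]]
[491.7 275. ] [480, 265, 28, 24, 369] [[ 0.47  -0.357  0.042]]
[271.6 296.8] [261, 292, 21, 10, 127] [[0.431 0.154 0.062]]
```

Request:
step_arm(increments=[{"x": -3, "y": 0, "z": 0, "wx": 0, "wy": 0, "wz": 0, "gripper": 8}, {"x": -4.5, "y": -0.2, "z": 0, "wx": 0, "wy": 0, "wz": 0, "gripper": 8}, {"x": -4.5, "y": -0.2, "z": 0, "wx": 0, "wy": 0, "wz": 0, "gripper": 8}, {"x": -4.5, "y": -0.2, "z": 0, "wx": 0, "wy": 0, "wz": 0, "gripper": 8}, {"x": -4.5, "y": -0.2, "z": 0, "wx": 0, "wy": 0, "wz": 0, "gripper": 8}, {"x": -4.5, "y": -0.2, "z": 0, "wx": 0, "wy": 0, "wz": 0, "gripper": 8}, {"x": -4.5, "y": -0.2, "z": 0, "wx": 0, "wy": 0, "wz": 0, "gripper": 8}, {"x": -4.5, "y": -0.2, "z": 0, "wx": 0, "wy": 0, "wz": 0, "gripper": 8}, {"x": -4.5, "y": -0.2, "z": 0, "wx": 0, "wy": 0, "wz": 0, "gripper": 8}, {"x": -4.5, "y": -0.2, "z": 0, "wx": 0, "wy": 0, "wz": 0, "gripper": 8}, {"x": -4.5, "y": -0.2, "z": 0, "wx": 0, "wy": 0, "wz": 0, "gripper": 8}, {"x": -4.5, "y": -0.2, "z": 0, "wx": 0, "wy": 0, "wz": 0, "gripper": 8}, {"x": -4.5, "y": -0.2, "z": 0, "wx": 0, "wy": 0, "wz": 0, "gripper": 8}, {"x": -4.5, "y": -0.2, "z": 0, "wx": 0, "wy": 0, "wz": 0, "gripper": 8}, {"x": -3.4, "y": 0, "z": 0, "wx": 0, "wy": 0, "wz": 0, "gripper": 8}, {"x": 0, "y": 0, "z": 0, "wx": 0, "wy": 0, "wz": 0, "gripper": 8}, {"x": 0, "y": 0, "z": 0, "wx": 0, "wy": 0, "wz": 0, "gripper": 8}])

```text
time_s: 8.65
position: [0.5714, -0.3734, 0.3194]
tool_rot: [[-0.0, 1.0, -0.001], [1.0, 0.0, 0.002], [0.002, -0.001, -1.0]]
ft_force: [0.4, 1.0, 0.2]
grip_width: 0.0801
```

```bash
python3 r.py
```

```text
[447.  223.4] [414, 204, 87, 52, 2075] [[ 0.593 -0.258  0.042]]
[218.6 225.8] [207, 214, 24, 23, 328] [[0.597 0.274 0.062]]
[485.1 230.6] [480, 221, 13, 18, 131] [[ 0.574 -0.346  0.042]]
[450.4 276.2] [437, 264, 28, 25, 478] [[ 0.469 -0.261  0.042]]
[273.6 296.4] [262, 291, 21, 11, 114] [[0.431 0.149 0.062]]
[187.2 309.8] [178, 293, 19, 37, 60] [[0.405 0.347 0.062]]
[193.6 312.7] [185, 293, 18, 37, 62] [[0.398 0.333 0.062]]
```

Roll A sits at (0.597, 0.274), as planned. Next is B.

Request:
step_arm(increments=[{"x": 0, "y": 0, "z": 4, "wx": 0, "wy": 0, "wz": 0, "gripper": 8}, {"x": 0, "y": 0, "z": 4, "wx": 0, "wy": 0, "wz": 0, "gripper": 8}, {"x": 0, "y": 0, "z": 3, "wx": 0, "wy": 0, "wz": 0, "gripper": 8}, {"x": 0, "y": 0, "z": 1.7, "wx": 0, "wy": 0, "wz": 0, "gripper": 8}, {"x": 0, "y": 0, "z": 1, "wx": 0, "wy": 0, "wz": 0, "gripper": 8}, {"x": 0, "y": 0, "z": 0, "wx": 0, "wy": 0, "wz": 0, "gripper": 4.5}, {"x": 0, "y": 0, "z": 0, "wx": 0, "wy": 0, "wz": 0, "gripper": 4.5}, {"x": 0, "y": 0, "z": 0, "wx": 0, "wy": 0, "wz": 0, "gripper": 4.5}, {"x": 0, "y": 0, "z": 0, "wx": 0, "wy": 0, "wz": 0, "gripper": 4.5}, {"x": 0, "y": 0, "z": 0, "wx": 0, "wy": 0, "wz": 0, "gripper": 4.5}, {"x": 0, "y": 0, "z": 0, "wx": 0, "wy": 0, "wz": 0, "gripper": 4.5}, {"x": 0, "y": 0, "z": -2, "wx": 0, "wy": 0, "wz": 0, "gripper": 4.5}, {"x": 0, "y": 0, "z": -4, "wx": 0, "wy": 0, "wz": 0, "gripper": 4.5}, {"x": 0, "y": 0, "z": -4, "wx": 0, "wy": 0, "wz": 0, "gripper": 4.5}, {"x": 0, "y": 0, "z": -4, "wx": 0, "wy": 0, "wz": 0, "gripper": 4.5}, {"x": 0, "y": 0, "z": 0, "wx": 0, "wy": 0, "wz": 0, "gripper": 4.5}])

```text
time_s: 10.3
position: [0.5718, -0.3733, 0.3303]
tool_rot: [[-0.001, 1.0, 0.008], [1.0, 0.001, -0.008], [-0.008, 0.008, -1.0]]
ft_force: [-0.2, -0.4, 0.5]
grip_width: 0.0552
```

Request:
step_arm(increments=[{"x": 2.5, "y": 0.2, "z": 0, "wx": 0, "wy": 0, "wz": 0, "gripper": 4.5}, {"x": 4, "y": 0.2, "z": 0, "wx": 0, "wy": 0, "wz": 0, "gripper": 4.5}, {"x": 4, "y": 0.2, "z": 0, "wx": 0, "wy": 0, "wz": 0, "gripper": 4.5}, {"x": 4, "y": 0.2, "z": 0, "wx": 0, "wy": 0, "wz": 0, "gripper": 4.5}, {"x": 4, "y": 0.2, "z": 0, "wx": 0, "wy": 0, "wz": 0, "gripper": 4.5}, {"x": 4, "y": 0.2, "z": 0, "wx": 0, "wy": 0, "wz": 0, "gripper": 4.5}, {"x": 4, "y": 0.2, "z": 0, "wx": 0, "wy": 0, "wz": 0, "gripper": 4.5}, {"x": 4, "y": 0.2, "z": 0, "wx": 0, "wy": 0, "wz": 0, "gripper": 4.5}, {"x": 4, "y": 0.2, "z": 0, "wx": 0, "wy": 0, "wz": 0, "gripper": 4.5}, {"x": 4, "y": 0.2, "z": 0, "wx": 0, "wy": 0, "wz": 0, "gripper": 4.5}, {"x": 4, "y": 0.2, "z": 0, "wx": 0, "wy": 0, "wz": 0, "gripper": 4.5}, {"x": 4, "y": 0.2, "z": 0, "wx": 0, "wy": 0, "wz": 0, "gripper": 4.5}, {"x": 4, "y": 0.2, "z": 0, "wx": 0, "wy": 0, "wz": 0, "gripper": 4.5}, {"x": 3.4, "y": 0, "z": 0, "wx": 0, "wy": 0, "wz": 0, "gripper": 4.5}, {"x": 0, "y": 0, "z": 0, "wx": 0, "wy": 0, "wz": 0, "gripper": 4.5}, {"x": 0, "y": 0, "z": 0, "wx": 0, "wy": 0, "wz": 0, "gripper": 4.5}])

```text
time_s: 11.9
position: [0.5968, 0.1662, 0.3231]
tool_rot: [[-0.002, 1.0, -0.001], [1.0, 0.002, -0.0], [-0.0, -0.001, -1.0]]
ft_force: [1.3, -0.3, -0.6]
grip_width: 0.0552
```

Request:
step_arm(increments=[{"x": 0, "y": 0, "z": 4, "wx": 0, "wy": 0, "wz": 0, "gripper": 4.5}, {"x": 0, "y": 0, "z": 4, "wx": 0, "wy": 0, "wz": 0, "gripper": 4.5}, {"x": 0, "y": 0, "z": 2, "wx": 0, "wy": 0, "wz": 0, "gripper": 4.5}, {"x": 0, "y": 0, "z": 1, "wx": 0, "wy": 0, "wz": 0, "gripper": 4.5}, {"x": 0, "y": 0, "z": 0.8, "wx": 0, "wy": 0, "wz": 0, "gripper": 4.5}, {"x": 0, "y": 0, "z": 0, "wx": 0, "wy": 0, "wz": 0, "gripper": 4.5}, {"x": 0, "y": 0, "z": 0, "wx": 0, "wy": 0, "wz": 0, "gripper": 7}, {"x": 0, "y": 0, "z": 0, "wx": 0, "wy": 0, "wz": 0, "gripper": 7}, {"x": 0, "y": 0, "z": 0, "wx": 0, "wy": 0, "wz": 0, "gripper": 7}, {"x": 0, "y": 0, "z": -3, "wx": 0, "wy": 0, "wz": 0, "gripper": 7}, {"x": 0, "y": 0, "z": -4, "wx": 0, "wy": 0, "wz": 0, "gripper": 7}, {"x": 0, "y": 0, "z": -4.8, "wx": 0, "wy": 0, "wz": 0, "gripper": 7}, {"x": 0, "y": 0, "z": 0, "wx": 0, "wy": 0, "wz": 0, "gripper": 7}, {"x": 0, "y": 0, "z": 0, "wx": 0, "wy": 0, "wz": 0, "gripper": 7}])

```text
time_s: 13.3
position: [0.5967, 0.1659, 0.3249]
tool_rot: [[-0.001, 1.0, 0.003], [1.0, 0.001, 0.0], [0.0, 0.003, -1.0]]
ft_force: [-0.5, -0.7, -0.1]
grip_width: 0.0699
```

```bash
python3 r.py
```

```text
[226.1 230.4] [223, 227, 8, 9, 52] [[0.585 0.257 0.062]]
[260.8 232.5] [256, 228, 12, 9, 50] [[0.579 0.177 0.062]]
[449.9 274.2] [438, 264, 26, 25, 317] [[ 0.474 -0.26   0.042]]
[491.8 275. ] [480, 265, 29, 24, 372] [[ 0.47  -0.357  0.042]]
[190.5 311. ] [178, 292, 25, 38, 345] [[0.402 0.34  0.062]]
```

Request:
step_arm(increments=[{"x": -3.6, "y": -1.1, "z": 0, "wx": 0, "wy": 0, "wz": 0, "gripper": 8}, {"x": -3.6, "y": -1.1, "z": 0, "wx": 0, "wy": 0, "wz": 0, "gripper": 8}, {"x": -3.6, "y": -1.1, "z": 0, "wx": 0, "wy": 0, "wz": 0, "gripper": 8}, {"x": -3.6, "y": -1.1, "z": 0, "wx": 0, "wy": 0, "wz": 0, "gripper": 8}, {"x": -3.6, "y": -1.1, "z": 0, "wx": 0, "wy": 0, "wz": 0, "gripper": 8}, {"x": -3.6, "y": -1.1, "z": 0, "wx": 0, "wy": 0, "wz": 0, "gripper": 8}, {"x": -3.6, "y": -1.1, "z": 0, "wx": 0, "wy": 0, "wz": 0, "gripper": 8}, {"x": -3.6, "y": -1.1, "z": 0, "wx": 0, "wy": 0, "wz": 0, "gripper": 8}, {"x": -3.6, "y": -1.1, "z": 0, "wx": 0, "wy": 0, "wz": 0, "gripper": 8}, {"x": -3.6, "y": -1.1, "z": 0, "wx": 0, "wy": 0, "wz": 0, "gripper": 8}, {"x": -3.6, "y": -1.1, "z": 0, "wx": 0, "wy": 0, "wz": 0, "gripper": 8}, {"x": -3.7, "y": -0.95, "z": 0, "wx": 0, "wy": 0, "wz": 0, "gripper": 8}, {"x": 0, "y": 0, "z": 0, "wx": 0, "wy": 0, "wz": 0, "gripper": 8}, {"x": 0, "y": 0, "z": 0, "wx": 0, "wy": 0, "wz": 0, "gripper": 8}])

```text
time_s: 14.75
position: [0.4667, -0.2676, 0.3224]
tool_rot: [[0.0, 1.0, -0.002], [1.0, -0.0, 0.002], [0.002, -0.002, -1.0]]
ft_force: [-0.0, 0.7, 0.7]
grip_width: 0.0799
```

```bash
python3 r.py
```

```text
[264.1 217.3] [253, 207, 23, 24, 308] [[0.614 0.169 0.062]]
[218.4 225.7] [207, 214, 24, 23, 319] [[0.597 0.275 0.062]]
[432.3 248.7] [415, 218, 44, 53, 1202] [[ 0.534 -0.221  0.042]]
[371.9 292.7] [368, 288, 9, 10, 75] [[ 0.435 -0.077  0.042]]
[187.4 309.5] [178, 292, 20, 38, 61] [[0.406 0.347 0.062]]
[271.1 296.5] [261, 292, 21, 10, 138] [[0.431 0.155 0.062]]
[193.8 312.5] [185, 294, 18, 36, 59] [[0.399 0.332 0.062]]
```

Request:
step_arm(increments=[{"x": 0, "y": 0, "z": 4, "wx": 0, "wy": 0, "wz": 0, "gripper": 8}, {"x": 0, "y": 0, "z": 4, "wx": 0, "wy": 0, "wz": 0, "gripper": 8}, {"x": 0, "y": 0, "z": 3, "wx": 0, "wy": 0, "wz": 0, "gripper": 8}, {"x": 0, "y": 0, "z": 2, "wx": 0, "wy": 0, "wz": 0, "gripper": 8}, {"x": 0, "y": 0, "z": 1, "wx": 0, "wy": 0, "wz": 0, "gripper": 8}, {"x": 0, "y": 0, "z": 0, "wx": 0, "wy": 0, "wz": 0, "gripper": 4.5}, {"x": 0, "y": 0, "z": 0, "wx": 0, "wy": 0, "wz": 0, "gripper": 4.5}, {"x": 0, "y": 0, "z": 0, "wx": 0, "wy": 0, "wz": 0, "gripper": 4.5}, {"x": 0, "y": 0, "z": 0, "wx": 0, "wy": 0, "wz": 0, "gripper": 4.5}, {"x": 0, "y": 0, "z": 0, "wx": 0, "wy": 0, "wz": 0, "gripper": 4.5}, {"x": 0, "y": 0, "z": 0, "wx": 0, "wy": 0, "wz": 0, "gripper": 4.5}, {"x": 0, "y": 0, "z": -2, "wx": 0, "wy": 0, "wz": 0, "gripper": 4.5}, {"x": 0, "y": 0, "z": -4, "wx": 0, "wy": 0, "wz": 0, "gripper": 4.5}, {"x": 0, "y": 0, "z": -4, "wx": 0, "wy": 0, "wz": 0, "gripper": 4.5}, {"x": 0, "y": 0, "z": -4, "wx": 0, "wy": 0, "wz": 0, "gripper": 4.5}, {"x": 0, "y": 0, "z": 0, "wx": 0, "wy": 0, "wz": 0, "gripper": 4.5}])

```text
time_s: 16.4
position: [0.4673, -0.2675, 0.3289]
tool_rot: [[-0.001, 1.0, 0.007], [1.0, 0.001, -0.007], [-0.007, 0.007, -1.0]]
ft_force: [0.8, 0.1, -1.5]
grip_width: 0.0552
```

Request:
step_arm(increments=[{"x": 2.5, "y": 0.4, "z": 0, "wx": 0, "wy": 0, "wz": 0, "gripper": 4.5}, {"x": 4, "y": 0.4, "z": 0, "wx": 0, "wy": 0, "wz": 0, "gripper": 4.5}, {"x": 4, "y": 0.4, "z": 0, "wx": 0, "wy": 0, "wz": 0, "gripper": 4.5}, {"x": 4, "y": 0.4, "z": 0, "wx": 0, "wy": 0, "wz": 0, "gripper": 4.5}, {"x": 4, "y": 0.4, "z": 0, "wx": 0, "wy": 0, "wz": 0, "gripper": 4.5}, {"x": 4, "y": 0.4, "z": 0, "wx": 0, "wy": 0, "wz": 0, "gripper": 4.5}, {"x": 4, "y": 0.4, "z": 0, "wx": 0, "wy": 0, "wz": 0, "gripper": 4.5}, {"x": 4, "y": 0.4, "z": 0, "wx": 0, "wy": 0, "wz": 0, "gripper": 4.5}, {"x": 4, "y": 0.4, "z": 0, "wx": 0, "wy": 0, "wz": 0, "gripper": 4.5}, {"x": 4, "y": 0.4, "z": 0, "wx": 0, "wy": 0, "wz": 0, "gripper": 4.5}, {"x": 4, "y": 0.4, "z": 0, "wx": 0, "wy": 0, "wz": 0, "gripper": 4.5}, {"x": 4, "y": 0.4, "z": 0, "wx": 0, "wy": 0, "wz": 0, "gripper": 4.5}, {"x": 4, "y": 0.4, "z": 0, "wx": 0, "wy": 0, "wz": 0, "gripper": 4.5}, {"x": 3.9, "y": 0.3, "z": 0, "wx": 0, "wy": 0, "wz": 0, "gripper": 4.5}, {"x": 0, "y": 0, "z": 0, "wx": 0, "wy": 0, "wz": 0, "gripper": 4.5}, {"x": 0, "y": 0, "z": 0, "wx": 0, "wy": 0, "wz": 0, "gripper": 4.5}])

```text
time_s: 18.0
position: [0.5211, 0.2773, 0.3227]
tool_rot: [[-0.003, 1.0, -0.002], [1.0, 0.003, -0.001], [-0.001, -0.002, -1.0]]
ft_force: [0.7, -0.8, -0.7]
grip_width: 0.055
```

Release C, go to D.

Request:
step_arm(increments=[{"x": 0, "y": 0, "z": 4, "wx": 0, "wy": 0, "wz": 0, "gripper": 4.5}, {"x": 0, "y": 0, "z": 4, "wx": 0, "wy": 0, "wz": 0, "gripper": 4.5}, {"x": 0, "y": 0, "z": 2, "wx": 0, "wy": 0, "wz": 0, "gripper": 4.5}, {"x": 0, "y": 0, "z": 1, "wx": 0, "wy": 0, "wz": 0, "gripper": 4.5}, {"x": 0, "y": 0, "z": 0.9, "wx": 0, "wy": 0, "wz": 0, "gripper": 4.5}, {"x": 0, "y": 0, "z": 0, "wx": 0, "wy": 0, "wz": 0, "gripper": 4.5}, {"x": 0, "y": 0, "z": 0, "wx": 0, "wy": 0, "wz": 0, "gripper": 7}, {"x": 0, "y": 0, "z": 0, "wx": 0, "wy": 0, "wz": 0, "gripper": 7}, {"x": 0, "y": 0, "z": 0, "wx": 0, "wy": 0, "wz": 0, "gripper": 7}, {"x": 0, "y": 0, "z": -3, "wx": 0, "wy": 0, "wz": 0, "gripper": 7}, {"x": 0, "y": 0, "z": -4, "wx": 0, "wy": 0, "wz": 0, "gripper": 7}, {"x": 0, "y": 0, "z": -4.9, "wx": 0, "wy": 0, "wz": 0, "gripper": 7}, {"x": 0, "y": 0, "z": 0, "wx": 0, "wy": 0, "wz": 0, "gripper": 7}, {"x": 0, "y": 0, "z": 0, "wx": 0, "wy": 0, "wz": 0, "gripper": 7}])

```text
time_s: 19.4
position: [0.5211, 0.2768, 0.3248]
tool_rot: [[-0.001, 1.0, 0.003], [1.0, 0.001, 0.001], [0.001, 0.003, -1.0]]
ft_force: [-0.1, 0.3, -0.3]
grip_width: 0.0701
```

Request:
step_arm(increments=[{"x": -3, "y": 0, "z": 0, "wx": 0, "wy": 0, "wz": 0, "gripper": 8}, {"x": -4.5, "y": -0.4, "z": 0, "wx": 0, "wy": 0, "wz": 0, "gripper": 8}, {"x": -4.5, "y": -0.4, "z": 0, "wx": 0, "wy": 0, "wz": 0, "gripper": 8}, {"x": -4.5, "y": -0.4, "z": 0, "wx": 0, "wy": 0, "wz": 0, "gripper": 8}, {"x": -4.5, "y": -0.4, "z": 0, "wx": 0, "wy": 0, "wz": 0, "gripper": 8}, {"x": -4.5, "y": -0.4, "z": 0, "wx": 0, "wy": 0, "wz": 0, "gripper": 8}, {"x": -4.5, "y": -0.4, "z": 0, "wx": 0, "wy": 0, "wz": 0, "gripper": 8}, {"x": -4.5, "y": -0.4, "z": 0, "wx": 0, "wy": 0, "wz": 0, "gripper": 8}, {"x": -4.5, "y": -0.5, "z": 0, "wx": 0, "wy": 0, "wz": 0, "gripper": 8}, {"x": -4.5, "y": -0.5, "z": 0, "wx": 0, "wy": 0, "wz": 0, "gripper": 8}, {"x": -4.5, "y": -0.5, "z": 0, "wx": 0, "wy": 0, "wz": 0, "gripper": 8}, {"x": -4.5, "y": -0.5, "z": 0, "wx": 0, "wy": 0, "wz": 0, "gripper": 8}, {"x": -4.5, "y": -0.5, "z": 0, "wx": 0, "wy": 0, "wz": 0, "gripper": 8}, {"x": -4.5, "y": -0.5, "z": 0, "wx": 0, "wy": 0, "wz": 0, "gripper": 8}, {"x": -3.1, "y": 0, "z": 0, "wx": 0, "wy": 0, "wz": 0, "gripper": 8}, {"x": 0, "y": 0, "z": 0, "wx": 0, "wy": 0, "wz": 0, "gripper": 8}, {"x": 0, "y": 0, "z": 0, "wx": 0, "wy": 0, "wz": 0, "gripper": 8}])

```text
time_s: 21.1
position: [0.4639, -0.3694, 0.3221]
tool_rot: [[-0.0, 1.0, -0.002], [1.0, 0.0, 0.002], [0.002, -0.002, -1.0]]
ft_force: [0.8, 0.6, -0.4]
grip_width: 0.0803
```

```bash
python3 r.py;python3 -c "
from h import *
d=grab('side');cv2.imwrite('pics/s3.png',d['color'][150:480,150:560])"
```

```text
[264.9 217.7] [253, 207, 23, 24, 316] [[0.613 0.167 0.062]]
[451.5 249.6] [415, 206, 88, 84, 3894] [[ 0.531 -0.266  0.042]]
[218.4 225.7] [207, 214, 24, 23, 319] [[0.597 0.275 0.062]]
[218.8 258.8] [207, 248, 24, 23, 335] [[0.52  0.274 0.062]]
[372.  292.7] [368, 288, 10, 10, 75] [[ 0.435 -0.077  0.042]]
[272.9 296.3] [262, 291, 21, 11, 127] [[0.432 0.151 0.062]]
[187.  310.2] [177, 293, 20, 37, 60] [[0.404 0.348 0.062]]
[193.7 312.6] [185, 294, 18, 36, 59] [[0.399 0.332 0.062]]
```

View pics/s3.png

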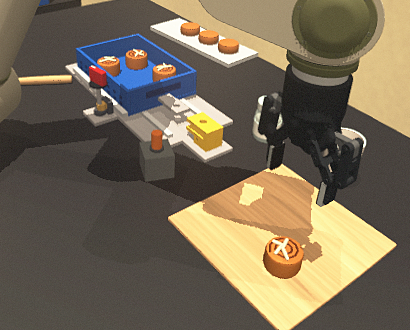

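Three pastries lie flat in the crate, and D is still at (433,400). Now pick D.

Request:
step_arm(increments=[{"x": 0, "y": 0, "z": 4, "wx": 0, "wy": 0, "wz": 0, "gripper": 8}, {"x": 0, "y": 0, "z": 4, "wx": 0, "wy": 0, "wz": 0, "gripper": 8}, {"x": 0, "y": 0, "z": 3, "wx": 0, "wy": 0, "wz": 0, "gripper": 8}, {"x": 0, "y": 0, "z": 2, "wx": 0, "wy": 0, "wz": 0, "gripper": 8}, {"x": 0, "y": 0, "z": 1, "wx": 0, "wy": 0, "wz": 0, "gripper": 8}, {"x": 0, "y": 0, "z": 0, "wx": 0, "wy": 0, "wz": 0, "gripper": 4.5}, {"x": 0, "y": 0, "z": 0, "wx": 0, "wy": 0, "wz": 0, "gripper": 4.5}, {"x": 0, "y": 0, "z": 0, "wx": 0, "wy": 0, "wz": 0, "gripper": 4.5}, {"x": 0, "y": 0, "z": 0, "wx": 0, "wy": 0, "wz": 0, "gripper": 4.5}, {"x": 0, "y": 0, "z": 0, "wx": 0, "wy": 0, "wz": 0, "gripper": 4.5}, {"x": 0, "y": 0, "z": 0, "wx": 0, "wy": 0, "wz": 0, "gripper": 4.5}, {"x": 0, "y": 0, "z": -2, "wx": 0, "wy": 0, "wz": 0, "gripper": 4.5}, {"x": 0, "y": 0, "z": -4, "wx": 0, "wy": 0, "wz": 0, "gripper": 4.5}, {"x": 0, "y": 0, "z": -4, "wx": 0, "wy": 0, "wz": 0, "gripper": 4.5}, {"x": 0, "y": 0, "z": -4, "wx": 0, "wy": 0, "wz": 0, "gripper": 4.5}, {"x": 0, "y": 0, "z": 0, "wx": 0, "wy": 0, "wz": 0, "gripper": 4.5}])

```text
time_s: 22.8
position: [0.4644, -0.3695, 0.3294]
tool_rot: [[-0.001, 1.0, 0.007], [1.0, 0.001, -0.008], [-0.008, 0.007, -1.0]]
ft_force: [0.5, -0.5, 0.1]
grip_width: 0.0551
```

Request:
step_arm(increments=[{"x": 2.5, "y": 0.4, "z": 0, "wx": 0, "wy": 0, "wz": 0, "gripper": 4.5}, {"x": 4, "y": 0.4, "z": 0, "wx": 0, "wy": 0, "wz": 0, "gripper": 4.5}, {"x": 4, "y": 0.4, "z": 0, "wx": 0, "wy": 0, "wz": 0, "gripper": 4.5}, {"x": 4, "y": 0.4, "z": 0, "wx": 0, "wy": 0, "wz": 0, "gripper": 4.5}, {"x": 4, "y": 0.4, "z": 0, "wx": 0, "wy": 0, "wz": 0, "gripper": 4.5}, {"x": 4, "y": 0.4, "z": 0, "wx": 0, "wy": 0, "wz": 0, "gripper": 4.5}, {"x": 4, "y": 0.4, "z": 0, "wx": 0, "wy": 0, "wz": 0, "gripper": 4.5}, {"x": 4, "y": 0.4, "z": 0, "wx": 0, "wy": 0, "wz": 0, "gripper": 4.5}, {"x": 4, "y": 0.4, "z": 0, "wx": 0, "wy": 0, "wz": 0, "gripper": 4.5}, {"x": 4, "y": 0.4, "z": 0, "wx": 0, "wy": 0, "wz": 0, "gripper": 4.5}, {"x": 4, "y": 0.4, "z": 0, "wx": 0, "wy": 0, "wz": 0, "gripper": 4.5}, {"x": 4, "y": 0.4, "z": 0, "wx": 0, "wy": 0, "wz": 0, "gripper": 4.5}, {"x": 4, "y": 0.4, "z": 0, "wx": 0, "wy": 0, "wz": 0, "gripper": 4.5}, {"x": 3, "y": 0.4, "z": 0, "wx": 0, "wy": 0, "wz": 0, "gripper": 4.5}, {"x": 0, "y": 0, "z": 0, "wx": 0, "wy": 0, "wz": 0, "gripper": 4.5}, {"x": 0, "y": 0, "z": 0, "wx": 0, "wy": 0, "wz": 0, "gripper": 4.5}])

```text
time_s: 24.4
position: [0.5193, 0.166, 0.323]
tool_rot: [[-0.002, 1.0, -0.001], [1.0, 0.002, -0.0], [-0.0, -0.001, -1.0]]
ft_force: [0.2, -0.3, -0.6]
grip_width: 0.0551
```

Request:
step_arm(increments=[{"x": 0, "y": 0, "z": 4, "wx": 0, "wy": 0, "wz": 0, "gripper": 4.5}, {"x": 0, "y": 0, "z": 4, "wx": 0, "wy": 0, "wz": 0, "gripper": 4.5}, {"x": 0, "y": 0, "z": 2, "wx": 0, "wy": 0, "wz": 0, "gripper": 4.5}, {"x": 0, "y": 0, "z": 1, "wx": 0, "wy": 0, "wz": 0, "gripper": 4.5}, {"x": 0, "y": 0, "z": 0.9, "wx": 0, "wy": 0, "wz": 0, "gripper": 4.5}, {"x": 0, "y": 0, "z": 0, "wx": 0, "wy": 0, "wz": 0, "gripper": 4.5}, {"x": 0, "y": 0, "z": 0, "wx": 0, "wy": 0, "wz": 0, "gripper": 7}, {"x": 0, "y": 0, "z": 0, "wx": 0, "wy": 0, "wz": 0, "gripper": 7}, {"x": 0, "y": 0, "z": 0, "wx": 0, "wy": 0, "wz": 0, "gripper": 7}, {"x": 0, "y": 0, "z": -3, "wx": 0, "wy": 0, "wz": 0, "gripper": 7}, {"x": 0, "y": 0, "z": -4, "wx": 0, "wy": 0, "wz": 0, "gripper": 7}, {"x": 0, "y": 0, "z": -4.9, "wx": 0, "wy": 0, "wz": 0, "gripper": 7}, {"x": 0, "y": 0, "z": 0, "wx": 0, "wy": 0, "wz": 0, "gripper": 7}, {"x": 0, "y": 0, "z": 0, "wx": 0, "wy": 0, "wz": 0, "gripper": 7}])

```text
time_s: 25.8
position: [0.5193, 0.1658, 0.3247]
tool_rot: [[-0.001, 1.0, 0.003], [1.0, 0.001, 0.0], [0.0, 0.003, -1.0]]
ft_force: [0.4, -1.3, -0.5]
grip_width: 0.0698
```

Request:
step_arm(increments=[{"x": -0.6, "y": -3, "z": 0, "wx": 0, "wy": 0, "wz": 0, "gripper": 5}, {"x": -0.6, "y": -3, "z": 0, "wx": 0, "wy": 0, "wz": 0, "gripper": 5}, {"x": -0.6, "y": -2.8, "z": 0, "wx": 0, "wy": 0, "wz": 0, "gripper": 5}, {"x": 0, "y": 0, "z": 0, "wx": 0, "wy": 0, "wz": 0.14, "gripper": 4}, {"x": 0, "y": 0, "z": 0, "wx": 0, "wy": 0, "wz": 0.14, "gripper": 4}, {"x": 0, "y": 0, "z": 0, "wx": 0, "wy": 0, "wz": 0.14, "gripper": 4}, {"x": 0, "y": 0, "z": 0, "wx": 0, "wy": 0, "wz": 0.14, "gripper": 4}, {"x": 0, "y": 0, "z": 0, "wx": 0, "wy": 0, "wz": 0.14, "gripper": 4}, {"x": 0, "y": 0, "z": 0, "wx": 0, "wy": 0, "wz": 0.14, "gripper": 4}, {"x": 0, "y": 0, "z": 0, "wx": 0, "wy": 0, "wz": 0.14, "gripper": 4}, {"x": 0, "y": 0, "z": 0, "wx": 0, "wy": 0, "wz": 0.14, "gripper": 4}, {"x": 0, "y": 0, "z": 0, "wx": 0, "wy": 0, "wz": 0.14, "gripper": 4}, {"x": 0, "y": 0, "z": 0, "wx": 0, "wy": 0, "wz": 0.14, "gripper": 4}, {"x": 0, "y": 0, "z": 0, "wx": 0, "wy": 0, "wz": 0, "gripper": 4}, {"x": 0, "y": 0, "z": 0, "wx": 0, "wy": 0, "wz": 0, "gripper": 4}])

```text
time_s: 27.3
position: [0.4314, 0.1476, 0.323]
tool_rot: [[0.985, 0.175, -0.002], [0.175, -0.985, -0.0], [-0.002, -0.0, -1.0]]
ft_force: [0.8, -0.1, 0.6]
grip_width: 0.0397
```

```bash
python3 -c "
from h import *
d=grab('side');cv2.imwrite('pics/s4.png',cv2.resize(d['color'][110:310,170:400],None,fx=3,fy=3,interpolation=2))"
```

```text
(no output)
```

View pics/s4.png

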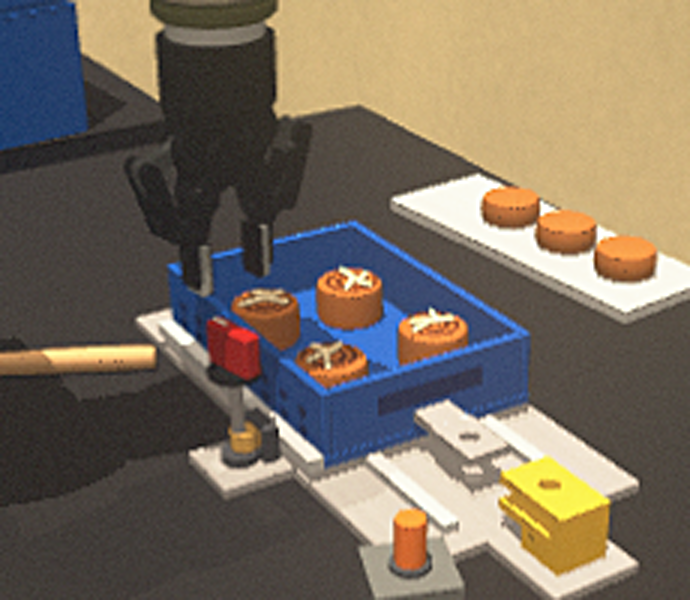

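All four pastries are in the crate, and the jaws straddle the red bar at crop (232,345). Descend and grip.

Request:
step_arm(increments=[{"x": 0, "y": 0, "z": 2, "wx": 0, "wy": 0, "wz": 0, "gripper": 4}, {"x": 0, "y": 0, "z": 2, "wx": 0, "wy": 0, "wz": 0, "gripper": 4}, {"x": 0, "y": 0, "z": 1, "wx": 0, "wy": 0, "wz": 0, "gripper": 4}, {"x": 0, "y": 0, "z": 0.9, "wx": 0, "wy": 0, "wz": 0, "gripper": 4}, {"x": 0, "y": 0, "z": 0, "wx": 0, "wy": 0, "wz": 0, "gripper": 4}, {"x": 0, "y": 0, "z": 0, "wx": 0, "wy": 0, "wz": 0, "gripper": 2}, {"x": 0, "y": 0, "z": 0, "wx": 0, "wy": 0, "wz": 0, "gripper": 1}, {"x": 0, "y": 0, "z": 0, "wx": 0, "wy": 0, "wz": 0, "gripper": 1}, {"x": 0, "y": 0, "z": 0, "wx": 0, "wy": 0, "wz": 0, "gripper": 1}, {"x": 0, "y": 0, "z": 0, "wx": 0, "wy": 0, "wz": 0, "gripper": 1}, {"x": 0, "y": 0, "z": 0, "wx": 0, "wy": 0, "wz": 0, "gripper": 1}], newtons=70)

```text
time_s: 28.45
position: [0.4311, 0.1476, 0.2655]
tool_rot: [[0.985, 0.172, -0.0], [0.172, -0.985, -0.0], [-0.0, 0.0, -1.0]]
ft_force: [-3.1, -1.6, 6.0]
grip_width: 0.0126
```

Request:
step_arm(increments=[{"x": 0, "y": 0, "z": 0, "wx": 0, "wy": 0, "wz": -0.1, "gripper": 1}, {"x": 0, "y": 0, "z": 0, "wx": 0, "wy": 0, "wz": -0.1, "gripper": 1}, {"x": 0, "y": 0, "z": 0, "wx": 0, "wy": 0, "wz": -0.1, "gripper": 1}, {"x": 0, "y": 0, "z": 0, "wx": 0, "wy": 0, "wz": -0.1, "gripper": 1}, {"x": 0, "y": 0, "z": 0, "wx": 0, "wy": 0, "wz": -0.1, "gripper": 1}, {"x": 0, "y": 0, "z": 0, "wx": 0, "wy": 0, "wz": -0.1, "gripper": 1}, {"x": 0, "y": 0, "z": 0, "wx": 0, "wy": 0, "wz": -0.1, "gripper": 1}, {"x": 0, "y": 0, "z": 0, "wx": 0, "wy": 0, "wz": -0.1, "gripper": 1}, {"x": 0, "y": 0, "z": 0, "wx": 0, "wy": 0, "wz": -0.1, "gripper": 1}, {"x": 0, "y": 0, "z": 0, "wx": 0, "wy": 0, "wz": -0.1, "gripper": 1}, {"x": 0, "y": 0, "z": 0, "wx": 0, "wy": 0, "wz": -0.1, "gripper": 1}, {"x": 0, "y": 0, "z": 0, "wx": 0, "wy": 0, "wz": -0.1, "gripper": 1}, {"x": 0, "y": 0, "z": 0, "wx": 0, "wy": 0, "wz": -0.1, "gripper": 1}, {"x": 0, "y": 0, "z": 0, "wx": 0, "wy": 0, "wz": -0.06, "gripper": 1}, {"x": 0, "y": 0, "z": 0, "wx": 0, "wy": 0, "wz": 0, "gripper": 1}, {"x": 0, "y": 0, "z": 0, "wx": 0, "wy": 0, "wz": 0, "gripper": 1}])

```text
time_s: 30.05
position: [0.4312, 0.1478, 0.2655]
tool_rot: [[0.04, 0.999, 0.0], [0.999, -0.04, 0.0], [0.0, 0.0, -1.0]]
ft_force: [-3.3, 0.5, 6.6]
grip_width: 0.0128
```

```bash
python3 -c "
from h import *
o=env.observe();print(o['wrist_torque'],o['ft_force'],o['q'])
d=grab('side');cv2.imwrite('pics/s5.png',cv2.resize(d['color'][160:310,190:400],None,fx=3,fy=3,interpolation=2))"
```

```text
[0.10640312 0.7231941  0.02339056] [-3.34085808  0.50522966  6.62351782] [ 3.97768844e+00  2.21810998e+01  1.00917357e+02  9.65961707e-03
  5.68929797e+01 -8.37604472e+01]
```

View pics/s5.png

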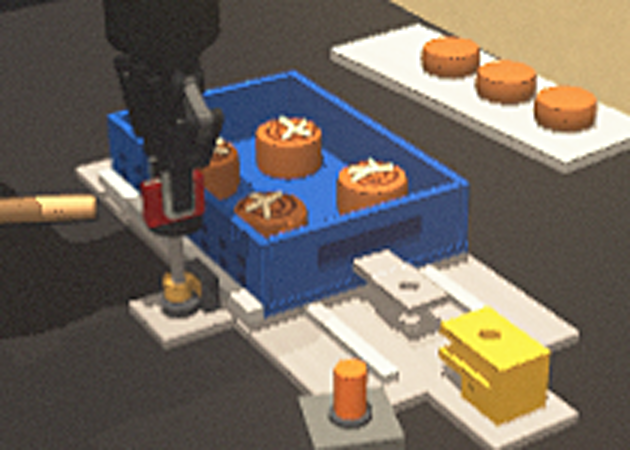

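Request:
step_arm(increments=[{"x": 0, "y": 0, "z": 0, "wx": 0, "wy": 0, "wz": 0, "gripper": 4}, {"x": 0, "y": 0, "z": 0, "wx": 0, "wy": 0, "wz": 0, "gripper": 4}, {"x": 0, "y": 0, "z": 0, "wx": 0, "wy": 0, "wz": 0, "gripper": 4}, {"x": 0, "y": 0, "z": -2, "wx": 0, "wy": 0, "wz": 0, "gripper": 4}, {"x": 0, "y": 0, "z": -4, "wx": 0, "wy": 0, "wz": -0.04, "gripper": 4}, {"x": 4, "y": 2, "z": 0, "wx": 0, "wy": 0, "wz": 0, "gripper": 0}, {"x": 4, "y": 2, "z": 0, "wx": 0, "wy": 0, "wz": 0, "gripper": 0}, {"x": 4, "y": 2, "z": 0, "wx": 0, "wy": 0, "wz": 0, "gripper": 0}, {"x": 4, "y": 2, "z": 0, "wx": 0, "wy": 0, "wz": 0, "gripper": 0}, {"x": 4, "y": 2, "z": 0, "wx": 0, "wy": 0, "wz": 0, "gripper": 0}, {"x": 4, "y": 2, "z": 0, "wx": 0, "wy": 0, "wz": 0, "gripper": 0}, {"x": 1.2, "y": 0.9, "z": 0, "wx": 0, "wy": 0, "wz": 0, "gripper": 0}, {"x": 0, "y": 0, "z": 0, "wx": 0, "wy": 0, "wz": 0, "gripper": 0}, {"x": 0, "y": 0, "z": 0, "wx": 0, "wy": 0, "wz": 0, "gripper": 0}], newtons=40)

```text
time_s: 31.5
position: [0.5601, 0.3994, 0.3243]
tool_rot: [[-0.001, 1.0, -0.001], [1.0, 0.001, -0.001], [-0.001, -0.001, -1.0]]
ft_force: [-0.1, 0.3, -0.3]
grip_width: -0.0004
```

```bash
cat > c.py <<'E'
from h import *
T=grab('top')
h=cv2.cvtColor(T['color'],cv2.COLOR_BGR2HSV);m=cv2.inRange(h,np.array((100,120,40)),np.array((125,255,255)));m[:195]=0;m[290:]=0;m[:,:180]=0;m[:,350:]=0
c=max(cv2.findContours(m,0,2)[0],key=cv2.contourArea);r=cv2.minAreaRect(c);print('crate',plane(T,cv2.boxPoints(r),.08)[:,:2].round(4).tolist())
r=cv2.inRange(h,np.array((0,150,60)),np.array((5,255,255)));r[:285]=0;r[315:]=0;r[:,:250]=0;r[:,300:]=0
p=np.argwhere(r)[:,::-1].astype(np.float32);q=cv2.minAreaRect(p);print('knob',q,plane(T,cv2.boxPoints(q),.117)[:,:2].round(4).tolist())
E
python3 c.py
```

```text
crate [[0.6503, 0.3531], [0.6499, 0.0914], [0.4694, 0.0909], [0.4696, 0.3494]]
knob ((271.5, 296.0), (18.0, 7.0), 90.0) [[0.4525, 0.156], [0.4522, 0.1407], [0.4131, 0.1413], [0.4134, 0.1565]]
```

Request:
step_arm(increments=[{"x": 0, "y": 0, "z": 4, "wx": 0, "wy": 0, "wz": 0, "gripper": 0}, {"x": 0, "y": 0, "z": 4, "wx": 0, "wy": 0, "wz": 0, "gripper": 0}, {"x": 0, "y": 0, "z": 1.6, "wx": 0, "wy": 0, "wz": 0, "gripper": 0}, {"x": 0, "y": 0, "z": 0, "wx": 0, "wy": 0, "wz": 0, "gripper": 0}, {"x": -0.8, "y": 0, "z": 0, "wx": 0, "wy": 0, "wz": 0, "gripper": 0}, {"x": -0.8, "y": 0, "z": 0, "wx": 0, "wy": 0, "wz": 0, "gripper": 0}, {"x": -0.8, "y": 0, "z": 0, "wx": 0, "wy": 0, "wz": 0, "gripper": 0}, {"x": -0.5, "y": 0, "z": 0, "wx": 0, "wy": 0, "wz": 0, "gripper": 0}, {"x": -0.5, "y": 0, "z": 0, "wx": 0, "wy": 0, "wz": 0, "gripper": 0}, {"x": -0.5, "y": 0, "z": 0, "wx": 0, "wy": 0, "wz": 0, "gripper": 0}, {"x": -0.5, "y": 0, "z": 0, "wx": 0, "wy": 0, "wz": 0, "gripper": 0}, {"x": -0.5, "y": 0, "z": 0, "wx": 0, "wy": 0, "wz": 0, "gripper": 0}, {"x": -0.5, "y": 0, "z": 0, "wx": 0, "wy": 0, "wz": 0, "gripper": 0}, {"x": -0.5, "y": 0, "z": 0, "wx": 0, "wy": 0, "wz": 0, "gripper": 0}, {"x": -0.5, "y": 0, "z": 0, "wx": 0, "wy": 0, "wz": 0, "gripper": 0}, {"x": -0.5, "y": 0, "z": 0, "wx": 0, "wy": 0, "wz": 0, "gripper": 0}])

```text
time_s: 33.15
position: [0.5603, 0.3304, 0.2287]
tool_rot: [[-0.001, 1.0, 0.0], [1.0, 0.001, 0.0], [0.0, 0.0, -1.0]]
ft_force: [0.4, 2.9, 2.3]
grip_width: -0.0003
```

```bash
python3 c.py
```

```text
crate [[0.65, 0.3163], [0.651, 0.0591], [0.4701, 0.0579], [0.4688, 0.312]]
knob ((272.0, 296.0), (8.0, 18.0), 0.0) [[0.4134, 0.1565], [0.4525, 0.156], [0.4522, 0.1385], [0.413, 0.1391]]
```

Request:
step_arm(increments=[{"x": -0.5, "y": 0, "z": 0, "wx": 0, "wy": 0, "wz": 0, "gripper": 0}, {"x": -0.5, "y": 0, "z": 0, "wx": 0, "wy": 0, "wz": 0, "gripper": 0}, {"x": -0.5, "y": 0, "z": 0, "wx": 0, "wy": 0, "wz": 0, "gripper": 0}, {"x": -0.5, "y": 0, "z": 0, "wx": 0, "wy": 0, "wz": 0, "gripper": 0}, {"x": -0.5, "y": 0, "z": 0, "wx": 0, "wy": 0, "wz": 0, "gripper": 0}, {"x": -0.5, "y": 0, "z": 0, "wx": 0, "wy": 0, "wz": 0, "gripper": 0}, {"x": -0.5, "y": 0, "z": 0, "wx": 0, "wy": 0, "wz": 0, "gripper": 0}, {"x": -0.5, "y": 0, "z": 0, "wx": 0, "wy": 0, "wz": 0, "gripper": 0}, {"x": -0.5, "y": 0, "z": 0, "wx": 0, "wy": 0, "wz": 0, "gripper": 0}, {"x": -0.5, "y": 0, "z": 0, "wx": 0, "wy": 0, "wz": 0, "gripper": 0}, {"x": -0.3, "y": 0, "z": 0, "wx": 0, "wy": 0, "wz": 0, "gripper": 0}, {"x": -0.2, "y": 0, "z": 0, "wx": 0, "wy": 0, "wz": 0, "gripper": 0}, {"x": 0, "y": 0, "z": 0, "wx": 0, "wy": 0, "wz": 0, "gripper": 0}])

```text
time_s: 34.5
position: [0.5605, 0.2754, 0.2289]
tool_rot: [[-0.001, 1.0, 0.0], [1.0, 0.001, -0.001], [-0.001, 0.0, -1.0]]
ft_force: [-0.1, -0.4, -0.1]
grip_width: -0.0002
```

Request:
step_arm(increments=[{"x": -0.15, "y": 0, "z": 0, "wx": 0, "wy": 0, "wz": 0, "gripper": 0}, {"x": -0.15, "y": 0, "z": 0, "wx": 0, "wy": 0, "wz": 0, "gripper": 0}, {"x": 0, "y": 0, "z": 0, "wx": 0, "wy": 0, "wz": 0, "gripper": 0}, {"x": 0, "y": 0, "z": 0, "wx": 0, "wy": 0, "wz": 0, "gripper": 0}])

```text
time_s: 34.9
position: [0.5605, 0.2728, 0.2289]
tool_rot: [[-0.001, 1.0, 0.001], [1.0, 0.001, -0.0], [-0.0, 0.001, -1.0]]
ft_force: [1.1, 0.6, -0.1]
grip_width: -0.0
```

Request:
step_arm(increments=[{"x": -0.15, "y": 0, "z": 0, "wx": 0, "wy": 0, "wz": 0, "gripper": 0}, {"x": -0.15, "y": 0, "z": 0, "wx": 0, "wy": 0, "wz": 0, "gripper": 0}, {"x": 0, "y": 0, "z": 0, "wx": 0, "wy": 0, "wz": 0, "gripper": 0}])

```text
time_s: 35.2
position: [0.5604, 0.2708, 0.2289]
tool_rot: [[-0.001, 1.0, 0.001], [1.0, 0.001, 0.003], [0.003, 0.001, -1.0]]
ft_force: [0.6, 9.7, -1.0]
grip_width: -0.0
```

Request:
step_arm(increments=[{"x": -0.15, "y": 0, "z": 0, "wx": 0, "wy": 0, "wz": 0, "gripper": 0}, {"x": 0, "y": 0, "z": 0, "wx": 0, "wy": 0, "wz": 0, "gripper": 0}])

```text
time_s: 35.4
position: [0.5602, 0.2703, 0.229]
tool_rot: [[-0.002, 1.0, 0.002], [1.0, 0.002, 0.006], [0.006, 0.002, -1.0]]
ft_force: [1.6, 18.6, -1.5]
grip_width: -0.0
```

```bash
python3 c.py
```

```text
crate [[0.6506, 0.2559], [0.6495, -0.0002], [0.468, 0.0009], [0.469, 0.2539]]
knob ((271.5, 296.0), (18.0, 7.0), 90.0) [[0.4525, 0.156], [0.4522, 0.1407], [0.4131, 0.1413], [0.4134, 0.1565]]
```

Request:
step_arm(increments=[{"x": 1, "y": 0, "z": 0, "wx": 0, "wy": 0, "wz": 0, "gripper": 0}, {"x": 2, "y": 0, "z": 0, "wx": 0, "wy": 0, "wz": 0, "gripper": 0}, {"x": 0, "y": 0, "z": -4, "wx": 0, "wy": 0, "wz": 0, "gripper": 4}, {"x": 0, "y": 0, "z": -5.6, "wx": 0, "wy": 0, "wz": 0, "gripper": 4}, {"x": -3, "y": -2.6, "z": 0, "wx": 0, "wy": 0, "wz": 0, "gripper": 4}, {"x": -3, "y": -2.6, "z": 0, "wx": 0, "wy": 0, "wz": 0, "gripper": 4}, {"x": -3, "y": -2.6, "z": 0, "wx": 0, "wy": 0, "wz": 0, "gripper": 4}, {"x": -3, "y": -2.6, "z": 0, "wx": 0, "wy": 0, "wz": 0, "gripper": 4}, {"x": -3.1, "y": -2.4, "z": 0, "wx": 0, "wy": 0, "wz": 0, "gripper": 4}, {"x": 0, "y": 0, "z": 0, "wx": 0, "wy": 0, "wz": 0, "gripper": 4}, {"x": 0, "y": 0, "z": 0, "wx": 0, "wy": 0, "wz": 0, "gripper": 4}], newtons=70)

```text
time_s: 36.55
position: [0.4325, 0.1468, 0.3191]
tool_rot: [[0.0, 1.0, 0.001], [1.0, -0.0, -0.0], [-0.0, 0.001, -1.0]]
ft_force: [-0.3, 0.8, 0.5]
grip_width: 0.0397
```

Request:
step_arm(increments=[{"x": 0.1, "y": -0.1, "z": 2, "wx": 0, "wy": 0, "wz": 0, "gripper": 4}, {"x": 0, "y": 0, "z": 2, "wx": 0, "wy": 0, "wz": 0, "gripper": 4}, {"x": 0, "y": 0, "z": 1, "wx": 0, "wy": 0, "wz": 0, "gripper": 4}, {"x": 0, "y": 0, "z": 0.4, "wx": 0, "wy": 0, "wz": 0, "gripper": 4}, {"x": 0, "y": 0, "z": 0, "wx": 0, "wy": 0, "wz": 0, "gripper": 2}, {"x": 0, "y": 0, "z": 0, "wx": 0, "wy": 0, "wz": 0, "gripper": 1}, {"x": 0, "y": 0, "z": 0, "wx": 0, "wy": 0, "wz": 0, "gripper": 1}, {"x": 0, "y": 0, "z": 0, "wx": 0, "wy": 0, "wz": 0, "gripper": 1}, {"x": 0, "y": 0, "z": 0, "wx": 0, "wy": 0, "wz": 0, "gripper": 1}, {"x": 0, "y": 0, "z": 0, "wx": 0, "wy": 0, "wz": 0, "gripper": 1}])

```text
time_s: 37.55
position: [0.4318, 0.148, 0.2654]
tool_rot: [[-0.001, 1.0, 0.002], [1.0, 0.001, -0.0], [-0.0, 0.002, -1.0]]
ft_force: [0.4, -4.5, 6.2]
grip_width: 0.0129
```

Request:
step_arm(increments=[{"x": 0, "y": 0, "z": 0, "wx": 0, "wy": 0, "wz": 0.1, "gripper": 1}, {"x": 0, "y": 0, "z": 0, "wx": 0, "wy": 0, "wz": 0.1, "gripper": 1}, {"x": 0, "y": 0, "z": 0, "wx": 0, "wy": 0, "wz": 0.1, "gripper": 1}, {"x": 0, "y": 0, "z": 0, "wx": 0, "wy": 0, "wz": 0.1, "gripper": 1}, {"x": 0, "y": 0, "z": 0, "wx": 0, "wy": 0, "wz": 0.1, "gripper": 1}, {"x": 0, "y": 0, "z": 0, "wx": 0, "wy": 0, "wz": 0.1, "gripper": 1}, {"x": 0, "y": 0, "z": 0, "wx": 0, "wy": 0, "wz": 0.1, "gripper": 1}, {"x": 0, "y": 0, "z": 0, "wx": 0, "wy": 0, "wz": 0.1, "gripper": 1}, {"x": 0, "y": 0, "z": 0, "wx": 0, "wy": 0, "wz": 0.1, "gripper": 1}, {"x": 0, "y": 0, "z": 0, "wx": 0, "wy": 0, "wz": 0.1, "gripper": 1}, {"x": 0, "y": 0, "z": 0, "wx": 0, "wy": 0, "wz": 0.1, "gripper": 1}, {"x": 0, "y": 0, "z": 0, "wx": 0, "wy": 0, "wz": 0.1, "gripper": 1}, {"x": 0, "y": 0, "z": 0, "wx": 0, "wy": 0, "wz": 0.1, "gripper": 1}, {"x": 0, "y": 0, "z": 0, "wx": 0, "wy": 0, "wz": 0.1, "gripper": 1}, {"x": 0, "y": 0, "z": 0, "wx": 0, "wy": 0, "wz": 0, "gripper": 1}, {"x": 0, "y": 0, "z": 0, "wx": 0, "wy": 0, "wz": 0, "gripper": 1}, {"x": 0, "y": 0, "z": 0, "wx": 0, "wy": 0, "wz": 0, "gripper": 1}])

```text
time_s: 39.25
position: [0.4313, 0.1476, 0.2653]
tool_rot: [[0.985, 0.172, -0.0], [0.172, -0.985, -0.002], [-0.001, 0.002, -1.0]]
ft_force: [-2.7, -11.0, 8.5]
grip_width: 0.0127
```

Request:
step_arm(increments=[{"x": 0, "y": 0, "z": 0, "wx": 0, "wy": 0, "wz": 0, "gripper": 4}, {"x": 0, "y": 0, "z": 0, "wx": 0, "wy": 0, "wz": 0, "gripper": 4}, {"x": 0, "y": 0, "z": 0, "wx": 0, "wy": 0, "wz": 0, "gripper": 4}, {"x": 0, "y": 0, "z": -2, "wx": 0, "wy": 0, "wz": 0, "gripper": 4}, {"x": 0, "y": 0, "z": -4, "wx": 0, "wy": 0, "wz": 0.1, "gripper": 4}, {"x": 0, "y": 0, "z": 0, "wx": 0, "wy": 0, "wz": 0.07, "gripper": 4}, {"x": -4, "y": 0, "z": -4, "wx": 0, "wy": 0, "wz": 0, "gripper": 4}, {"x": -4, "y": 0, "z": -4, "wx": 0, "wy": 0, "wz": 0, "gripper": 4}, {"x": 0, "y": 0, "z": 0, "wx": 0, "wy": 0, "wz": 0, "gripper": 4}, {"x": 0, "y": 0, "z": 0, "wx": 0, "wy": 0, "wz": 0, "gripper": 4}])

```text
time_s: 40.25
position: [0.3604, 0.1482, 0.3959]
tool_rot: [[1.0, 0.002, 0.002], [0.002, -1.0, 0.0], [0.002, -0.0, -1.0]]
ft_force: [-0.2, 0.1, 0.0]
grip_width: 0.0399
```

```bash
cat > a.py <<'E'
from h import *
import sys
def avg(n,k=8):
    ds=[grab(n) for _ in range(k)];d=dict(ds[0]);d['f']=np.mean([x['color'].astype(float) for x in ds],0);return d
def cen(d,c,r,w):
    x0,y0=int(c[0]-r),int(c[1]-r);p=d['f'][y0:y0+2*r+1,x0:x0+2*r+1];W=w(p);yy,xx=np.mgrid[y0:y0+2*r+1,x0:x0+2*r+1]
    return [(W*xx).sum()/W.sum(),(W*yy).sum()/W.sum()],W.sum()
if __name__=='__main__':
    T,S=avg('top'),avg('side')
    # hole: drop of yellowness (R+G-2B)
    def hol(p):
        v=p[...,2]+p[...,1]-p[...,0]*2; return np.clip(np.percentile(v,85)*.85-v,0,None)
    for r in(3,4): 
        a=cen(T,(359.7,239.8),r,hol);b=cen(S,(352.9,270.8),r,hol);print('hole',a,b,tri(T,[a[0]],S,[b[0]]))
    def org(p): return np.clip(p[...,2]-p[...,0]-60,0,120)
    a=cen(T,(372,293),7,org);print('pinT',a,plane(T,[a[0]],.080))
    np.set_printoptions(linewidth=200)
    print((T['f'][233:248,350:372,2]+T['f'][233:248,350:372,1]-2*T['f'][233:248,350:372,0]).astype(int))
    A=cv2.resize(T['f'][220:310,335:400].astype(np.uint8),None,fx=6,fy=6,interpolation=2)
    B=cv2.resize(S['f'][250:330,285:385].astype(np.uint8),None,fx=4,fy=4,interpolation=2)
    C=np.zeros((540,800,3),np.uint8);C[:,:390]=A;C[:320,395:795]=B;cv2.imwrite('pics/m6.png',C)
E
python3 a.py; python3 c.py
```

```text
hole ([np.float64(359.50206332367463), np.float64(239.78826831856958)], np.float64(4957.11125)) ([np.float64(352.26104718359517), np.float64(271.5331423296154)], np.float64(1203.72875)) (array([ 0.55743731, -0.0505844 ,  0.05144208]), np.float64(0.000983117658365846))
hole ([np.float64(359.50625128123113), np.float64(239.81865652645024)], np.float64(5548.862499999998)) ([np.float64(352.44662156309846), np.float64(271.5257484914685)], np.float64(1298.8624999999993)) (array([ 0.55753556, -0.0507108 ,  0.05147576]), np.float64(0.0005647422935506564))
pinT ([np.float64(372.13573561527835), np.float64(292.69354191736863)], np.float64(5609.25)) [[ 0.43500903 -0.07423284  0.08      ]]
[[350 353 354 352 352 348 354 350 353 352 349 350 349 350 347 349 347 346 348 347 348 351]
 [350 348 347 349 352 349 349 349 349 347 350 350 348 348 347 346 347 345 345 346 345 345]
 [348 347 350 349 349 349 349 347 351 349 348 348 347 347 349 347 349 350 348 347 347 348]
 [349 348 348 349 346 349 349 351 344 331 331 336 346 350 346 346 350 348 346 348 346 346]
 [351 349 346 349 347 348 346 316 261 218 225 260
[... 511 characters left out ...]
346 350 350 348 333 293 272 257 286 329 346 348 344 347 346 344 345 345 347]
 [352 349 347 349 347 348 348 347 345 336 330 340 347 344 346 347 348 348 346 350 348 350]
 [350 350 349 347 348 347 344 347 349 347 347 346 346 347 348 347 347 349 349 349 348 348]
 [352 352 351 350 351 351 349 348 348 346 348 347 348 346 348 349 350 349 349 348 351 347]
 [353 350 355 351 351 349 350 346 347 347 348 349 349 348 351 348 349 352 349 349 346 342]]
crate [[0.6513, 0.2586], [0.6497, -0.0002], [0.4692, 0.0011], [0.4705, 0.2567]]
knob ((271.79412841796875, 296.676513671875), (7.518604278564453, 19.160314559936523), 75.96376037597656) [[0.4347, 0.1703], [0.4439, 0.1295], [0.4279, 0.1258], [0.4187, 0.1665]]
```

View pics/m6.png

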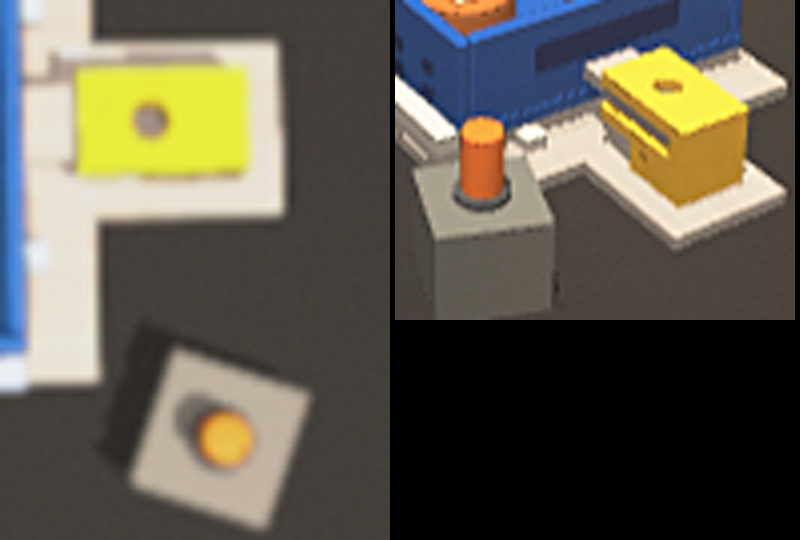

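Request:
step_arm(increments=[{"x": 1.2, "y": 3.5, "z": 0, "wx": 0, "wy": 0, "wz": 0, "gripper": 4}, {"x": 1.2, "y": 3.7, "z": 2, "wx": 0, "wy": 0, "wz": 0, "gripper": 4}, {"x": 1.2, "y": 3.7, "z": 2, "wx": 0, "wy": 0, "wz": 0, "gripper": 4}, {"x": 1.2, "y": 3.7, "z": 2, "wx": 0, "wy": 0, "wz": 0, "gripper": 4}, {"x": 1.2, "y": 3.7, "z": 2, "wx": 0, "wy": 0, "wz": 0, "gripper": 4}, {"x": 1.4, "y": 3.9, "z": 2, "wx": 0, "wy": 0, "wz": 0, "gripper": 4}, {"x": 0, "y": 0, "z": 0, "wx": 0, "wy": 0, "wz": 0, "gripper": 4}, {"x": 0, "y": 0, "z": 0, "wx": 0, "wy": 0, "wz": 0, "gripper": 4}], newtons=50)

```text
time_s: 41.9
position: [0.4353, -0.0744, 0.295]
tool_rot: [[1.0, 0.0, -0.001], [0.0, -1.0, 0.001], [-0.001, -0.001, -1.0]]
ft_force: [0.5, -0.7, -0.2]
grip_width: 0.0403
```

Request:
step_arm(increments=[{"x": 0, "y": 0, "z": 2.5, "wx": 0, "wy": 0, "wz": 0, "gripper": 4}, {"x": 0, "y": 0, "z": 2, "wx": 0, "wy": 0, "wz": 0, "gripper": 4}, {"x": 0, "y": 0, "z": 1.8, "wx": 0, "wy": 0, "wz": 0, "gripper": 4}, {"x": 0, "y": 0, "z": 0, "wx": 0, "wy": 0, "wz": 0, "gripper": 4}, {"x": 0, "y": 0, "z": 0, "wx": 0, "wy": 0, "wz": 0, "gripper": 2.5}, {"x": 0, "y": 0, "z": 0, "wx": 0, "wy": 0, "wz": 0, "gripper": 1.5}, {"x": 0, "y": 0, "z": 0, "wx": 0, "wy": 0, "wz": 0, "gripper": 1.5}, {"x": 0, "y": 0, "z": 0, "wx": 0, "wy": 0, "wz": 0, "gripper": 1.5}, {"x": 0, "y": 0, "z": 0, "wx": 0, "wy": 0, "wz": 0, "gripper": 1.5}, {"x": 0, "y": 0, "z": 0, "wx": 0, "wy": 0, "wz": 0, "gripper": 1.5}])

```text
time_s: 42.9
position: [0.4354, -0.0736, 0.2336]
tool_rot: [[1.0, 0.002, 0.002], [0.002, -1.0, -0.0], [0.002, 0.0, -1.0]]
ft_force: [0.1, 3.7, 7.6]
grip_width: 0.0183
```

Request:
step_arm(increments=[{"x": 0, "y": 0, "z": -1, "wx": 0, "wy": 0, "wz": 0, "gripper": 1.5}, {"x": 0, "y": 0, "z": -2, "wx": 0, "wy": 0, "wz": 0, "gripper": 1.5}, {"x": 0, "y": 0, "z": -2, "wx": 0, "wy": 0, "wz": 0, "gripper": 1.5}, {"x": 0, "y": 0, "z": -2, "wx": 0, "wy": 0, "wz": 0, "gripper": 1.5}, {"x": 0, "y": 0, "z": -1, "wx": 0, "wy": 0, "wz": 0, "gripper": 1.5}, {"x": 0, "y": 0, "z": 0, "wx": 0, "wy": 0, "wz": 0, "gripper": 1.5}, {"x": 0, "y": 0, "z": 0, "wx": 0, "wy": 0, "wz": 0, "gripper": 1.5}])

```text
time_s: 43.6
position: [0.435, -0.0738, 0.3121]
tool_rot: [[1.0, 0.002, -0.0], [0.002, -1.0, 0.0], [-0.0, -0.0, -1.0]]
ft_force: [-0.2, 0.5, -0.4]
grip_width: 0.0183
```

```bash
python3 -c "
from a import *
S=avg('side',4);T=avg('top',4)
B=cv2.resize(S['f'][200:330,260:390].astype(np.uint8),None,fx=4.5,fy=4.5,interpolation=2);cv2.imwrite('pics/s7.png',B)
g=T['f'][270:312,350:395]
A=cv2.resize(g.astype(np.uint8),None,fx=5,fy=5)
# stand hole visible? 
o=env.observe();print(o['position'],o['ft_force'],o['wrist_torque'])
print(proj(S,[[o['position'][0],o['position'][1],o['position'][2]-.155],[.435,-.0745,.10]]))
"
```

```text
[ 0.43525829 -0.07385195  0.31213783] [ 0.13138867  0.56558354 -1.10116922] [-0.01842462 -0.02522908  0.04452987]
[[306.68726247 246.50832677]
 [306.69426295 274.94640837]]
```

View pics/s7.png

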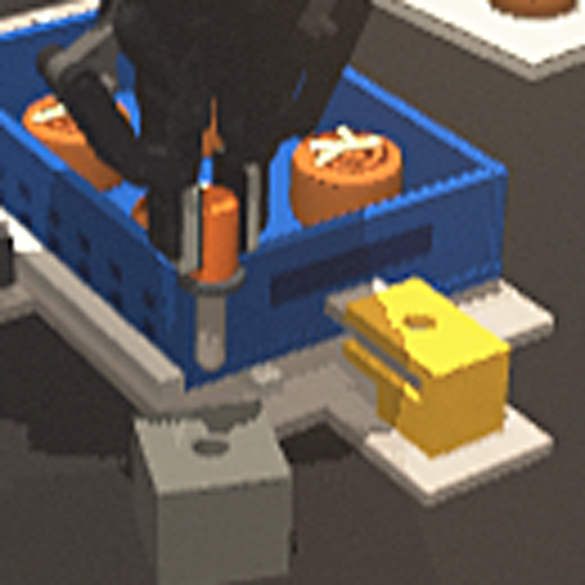

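The pin is held clear of the stand; its shank at crop (210,330) seems to lean slightly, so measure that.

```bash
cat > p.py <<'E'
from a import *
from scipy.optimize import least_squares
def measure(rows,cols):
    S=avg('side',8);pts=[]
    for y in rows:
        p=S['f'][y,cols[0]:cols[1]];b=p[:,0]-p[:,2]   # blueness
        hi=max(np.median(b[:3]),np.median(b[-3:]));lo=b[2:-2].min();t=(hi+lo)/2
        i=np.where(b<t)[0]
        if len(i)<2 or i[0]==0 or i[-1]==len(b)-1: continue
        a,e=i[0],i[-1]
        L=a-1+(b[a-1]-t)/(b[a-1]-b[a]);R=e+(t-b[e])/(b[e+1]-b[e])
        pts.append((cols[0]+(L+R)/2,y,R-L))
    return S,np.array(pts)
if __name__=='__main__':
    import sys
    r0,r1,c0,c1=map(int,sys.argv[1:5])
    S,p=measure(range(r0,r1),(c0,c1));print(p.round(2).tolist())
    x=env.observe()['position'];k=np.polyfit(p[:,1],p[:,0],1);print('slope',k[0])
    for ty in(-.1,-.05,0,.05):
        q=proj(S,[[x[0],x[1]+ty*(.05),x[2]-.155-.05],[x[0],x[1]+ty*.025,x[2]-.155-.025]]);print(ty,q.round(2).tolist(),(q[0,0]-q[1,0])/(q[0,1]-q[1,1]),np.polyval(k,q[:,1]).round(2))
E
python3 p.py 265 282 300 316
```

```text
[[306.82, 265.0, 7.39], [306.65, 266.0, 6.44], [306.65, 267.0, 6.47], [306.64, 268.0, 6.47], [306.63, 269.0, 6.49], [306.63, 270.0, 6.44], [306.63, 271.0, 6.48], [306.64, 272.0, 6.51], [306.64, 273.0, 6.47], [306.62, 274.0, 6.51], [306.6, 275.0, 6.45], [306.6, 276.0, 6.5], [306.6, 277.0, 6.56], [306.6, 278.0, 6.55], [306.55, 279.0, 6.27], [306.54, 280.0, 5.85], [306.6, 281.0, 4.04]]
slope -0.008790674897807608
-0.1 [[308.16, 272.48], [307.42, 259.59]] 0.0570980930965198 [306.63 306.74]
-0.05 [[307.38, 271.82], [307.03, 259.27]] 0.028092117262773032 [306.64 306.75]
0 [[306.61, 271.17], [306.64, 258.95]] -0.002318923514823363 [306.64 306.75]
0.05 [[305.84, 270.51], [306.25, 258.63]] -0.034239774122574465 [306.65 306.75]
```

Request:
step_arm(increments=[{"x": 3, "y": -0.5, "z": 0, "wx": 0, "wy": 0, "wz": 0, "gripper": 1.5}, {"x": 3, "y": -0.5, "z": 0, "wx": 0, "wy": 0, "wz": 0, "gripper": 1.5}, {"x": 3, "y": -0.5, "z": 0, "wx": 0, "wy": 0, "wz": 0, "gripper": 1.5}, {"x": 2.5, "y": -0.5, "z": 0, "wx": 0, "wy": 0, "wz": 0, "gripper": 1.5}, {"x": 0.7, "y": -0.24, "z": 0.6, "wx": 0, "wy": 0, "wz": 0, "gripper": 1.5}, {"x": 0, "y": 0, "z": 1, "wx": 0, "wy": 0, "wz": 0, "gripper": 1.5}, {"x": 0, "y": 0, "z": 1, "wx": 0, "wy": 0, "wz": 0, "gripper": 1.5}, {"x": 0, "y": 0, "z": 0, "wx": 0, "wy": 0, "wz": 0, "gripper": 1.5}, {"x": 0, "y": 0, "z": 0, "wx": 0, "wy": 0, "wz": 0, "gripper": 1.5}])

```text
time_s: 45.3
position: [0.5566, -0.0514, 0.2863]
tool_rot: [[1.0, 0.001, -0.001], [0.001, -1.0, 0.0], [-0.001, -0.0, -1.0]]
ft_force: [0.8, -1.0, -1.2]
grip_width: 0.0182
```

```bash
python3 -c "
from a import *
S=avg('side',6)
B=cv2.resize(S['f'][215:295,310:400].astype(np.uint8),None,fx=7,fy=7,interpolation=2);cv2.imwrite('pics/s8.png',B)
p=env.observe()['position'];print(p,proj(S,[[p[0],p[1],p[2]-.2236],[p[0],p[1],.054]]))
"
```

```text
[ 0.55712529 -0.05125219  0.28675782] [[352.89222864 266.68021539]
 [352.65609306 270.62273274]]
```

View pics/s8.png

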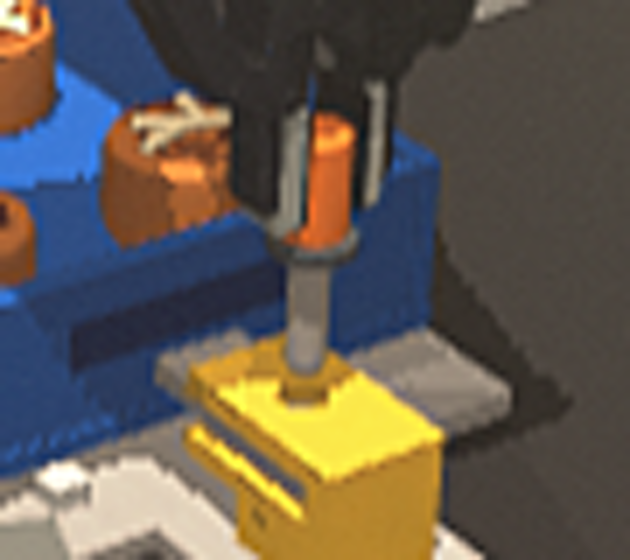

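Request:
step_arm(increments=[{"x": 0, "y": 0, "z": 0.5, "wx": 0, "wy": 0, "wz": 0, "gripper": 1.5}, {"x": 0, "y": 0, "z": 0.3, "wx": 0, "wy": 0, "wz": 0, "gripper": 1.5}, {"x": 0, "y": 0, "z": 0.2, "wx": 0, "wy": 0, "wz": 0, "gripper": 1.5}, {"x": 0, "y": 0, "z": 0.2, "wx": 0, "wy": 0, "wz": 0, "gripper": 1.5}, {"x": 0, "y": 0, "z": 0, "wx": 0, "wy": 0, "wz": 0, "gripper": 1.5}])

```text
time_s: 46.1
position: [0.5573, -0.0512, 0.2742]
tool_rot: [[1.0, 0.002, -0.0], [0.002, -1.0, 0.0], [-0.0, -0.0, -1.0]]
ft_force: [-0.6, 0.3, -0.7]
grip_width: 0.0182
```

No contact, so the foot is entering the hole. Continue.

Request:
step_arm(increments=[{"x": 0, "y": 0, "z": 0.25, "wx": 0, "wy": 0, "wz": 0, "gripper": 1.5}, {"x": 0, "y": 0, "z": 0.25, "wx": 0, "wy": 0, "wz": 0, "gripper": 1.5}, {"x": 0, "y": 0, "z": 0.25, "wx": 0, "wy": 0, "wz": 0, "gripper": 1.5}, {"x": 0, "y": 0, "z": 0.25, "wx": 0, "wy": 0, "wz": 0, "gripper": 1.5}, {"x": 0, "y": 0, "z": 0, "wx": 0, "wy": 0, "wz": 0, "gripper": 1.5}])

```text
time_s: 46.6
position: [0.5573, -0.0511, 0.2641]
tool_rot: [[1.0, 0.002, 0.0], [0.002, -1.0, 0.0], [0.0, -0.0, -1.0]]
ft_force: [3.2, 1.6, -2.9]
grip_width: 0.0186
```

Request:
step_arm(increments=[{"x": 0, "y": 0, "z": 0.25, "wx": 0, "wy": 0, "wz": 0, "gripper": 1.5}, {"x": 0, "y": 0, "z": 0.25, "wx": 0, "wy": 0, "wz": 0, "gripper": 1.5}, {"x": 0, "y": 0, "z": 0.25, "wx": 0, "wy": 0, "wz": 0, "gripper": 1.5}, {"x": 0, "y": 0, "z": 0.25, "wx": 0, "wy": 0, "wz": 0, "gripper": 1.5}, {"x": 0, "y": 0, "z": 0, "wx": 0, "wy": 0, "wz": 0, "gripper": 1.5}])

```text
time_s: 47.1
position: [0.5573, -0.0511, 0.2541]
tool_rot: [[1.0, 0.002, 0.0], [0.002, -1.0, 0.0], [0.0, -0.0, -1.0]]
ft_force: [4.0, 2.9, -1.7]
grip_width: 0.0185
```

Request:
step_arm(increments=[{"x": 0.05, "y": -0.04, "z": 0.2, "wx": 0, "wy": 0, "wz": 0, "gripper": 1.5}, {"x": 0, "y": 0, "z": 0.25, "wx": 0, "wy": 0, "wz": 0, "gripper": 1.5}, {"x": 0, "y": 0, "z": 0.25, "wx": 0, "wy": 0, "wz": 0, "gripper": 1.5}, {"x": 0, "y": 0, "z": 0.25, "wx": 0, "wy": 0, "wz": 0, "gripper": 1.5}, {"x": 0, "y": 0, "z": 0.25, "wx": 0, "wy": 0, "wz": 0, "gripper": 1.5}, {"x": 0, "y": 0, "z": 0, "wx": 0, "wy": 0, "wz": 0, "gripper": 1.5}])

```text
time_s: 47.7
position: [0.5576, -0.0508, 0.2419]
tool_rot: [[1.0, 0.002, -0.001], [0.002, -1.0, 0.0], [-0.001, -0.0, -1.0]]
ft_force: [2.9, 1.8, -2.9]
grip_width: 0.0186
```

Request:
step_arm(increments=[{"x": 0, "y": 0, "z": 0.15, "wx": 0, "wy": 0, "wz": 0, "gripper": 1.5}, {"x": 0, "y": 0, "z": 0.15, "wx": 0, "wy": 0, "wz": 0, "gripper": 1.5}, {"x": 0, "y": 0, "z": 0.1, "wx": 0, "wy": 0, "wz": 0, "gripper": 1.5}, {"x": 0, "y": 0, "z": 0, "wx": 0, "wy": 0, "wz": 0, "gripper": 1.5}])

```text
time_s: 48.1
position: [0.5576, -0.0508, 0.2382]
tool_rot: [[1.0, 0.002, -0.0], [0.002, -1.0, 0.0], [-0.0, -0.0, -1.0]]
ft_force: [2.0, 1.7, -1.1]
grip_width: 0.0181
```

Request:
step_arm(increments=[{"x": 0.02, "y": -0.02, "z": 0.1, "wx": 0, "wy": 0, "wz": 0, "gripper": 1.5}, {"x": 0, "y": 0, "z": 0.1, "wx": 0, "wy": 0, "wz": 0, "gripper": 1.5}, {"x": 0, "y": 0, "z": 0, "wx": 0, "wy": 0, "wz": 0, "gripper": 1.5}])

```text
time_s: 48.4
position: [0.5577, -0.0506, 0.2376]
tool_rot: [[1.0, 0.002, 0.0], [0.002, -1.0, -0.001], [0.0, 0.001, -1.0]]
ft_force: [-4.1, 2.0, 12.0]
grip_width: 0.0183
```

The collar is seated: 12 N upward at the expected TCP height of 0.2376. Release and retreat.

Request:
step_arm(increments=[{"x": 0, "y": 0, "z": 0, "wx": 0, "wy": 0, "wz": 0, "gripper": 3.5}, {"x": 0, "y": 0, "z": 0, "wx": 0, "wy": 0, "wz": 0, "gripper": 3.5}, {"x": 0, "y": 0, "z": 0, "wx": 0, "wy": 0, "wz": 0, "gripper": 3.5}, {"x": 0, "y": 0, "z": 0, "wx": 0, "wy": 0, "wz": 0, "gripper": 3.5}, {"x": 0, "y": 0, "z": -2, "wx": 0, "wy": 0, "wz": 0, "gripper": 3.5}, {"x": 0, "y": 0, "z": -3, "wx": 0, "wy": 0, "wz": 0, "gripper": 3.5}, {"x": 0, "y": 0, "z": -4, "wx": 0, "wy": 0, "wz": 0, "gripper": 3.5}, {"x": -4, "y": 2, "z": -4, "wx": 0, "wy": 0, "wz": 0, "gripper": 3.5}, {"x": -4, "y": 3, "z": -2, "wx": 0, "wy": 0, "wz": 0, "gripper": 3.5}, {"x": -4, "y": 3, "z": 0, "wx": 0, "wy": 0, "wz": 0, "gripper": 3.5}, {"x": -3, "y": 3, "z": 0, "wx": 0, "wy": 0, "wz": 0, "gripper": 3.5}, {"x": 0, "y": 0, "z": 0, "wx": 0, "wy": 0, "wz": 0, "gripper": 3.5}, {"x": 0, "y": 0, "z": 0, "wx": 0, "wy": 0, "wz": 0, "gripper": 3.5}])

```text
time_s: 49.7
position: [0.4174, -0.1558, 0.3785]
tool_rot: [[1.0, -0.0, 0.0], [-0.0, -1.0, -0.0], [0.0, 0.0, -1.0]]
ft_force: [0.1, 0.7, -0.1]
grip_width: 0.0352
```

```bash
python3 c.py; python3 r.py; python3 -c "
from a import *
T=avg('top',4);S=avg('side',4)
A=cv2.resize(T['f'][160:320,180:400].astype(np.uint8),None,fx=3,fy=3,interpolation=2)
B=cv2.resize(S['f'][160:320,190:410].astype(np.uint8),None,fx=3,fy=3,interpolation=2)
cv2.imwrite('pics/m9.png',cv2.resize(np.vstack([A,B]),None,fx=.62,fy=.62,interpolation=3))
def org(p): return np.clip(p[...,2]-p[...,0]-60,0,120)
"
```

```text
crate [[0.6505, 0.2589], [0.6492, -0.001], [0.4689, 0.0003], [0.4701, 0.2569]]
knob ((271.29412841796875, 296.676513671875), (7.276068687438965, 20.130456924438477), 75.96376037597656) [[0.4342, 0.1723], [0.4439, 0.1295], [0.4285, 0.1259], [0.4188, 0.1687]]
[303.9 216.2] [292, 206, 23, 24, 283] [[0.614 0.077 0.062]]
[257.5 224.8] [246, 213, 24, 23, 321] [[0.597 0.184 0.062]]
[360.4 239.1] [356, 235, 10, 10, 75] [[ 0.56  -0.054  0.042]]
[258.5 258.2] [247, 247, 23, 23, 317] [[0.52  0.183 0.062]]
[305.2 255.9] [295, 247, 23, 23, 240] [[0.522 0.075 0.062]]
[272.9 296.5] [261, 291, 21, 11, 117] [[0.431 0.151 0.062]]
[187.4 309.4] [178, 292, 20, 38, 62] [[0.406 0.347 0.062]]
[194.2 311.7] [185, 294, 19, 36, 64] [[0.4   0.331 0.062]]
```

View pics/m9.png

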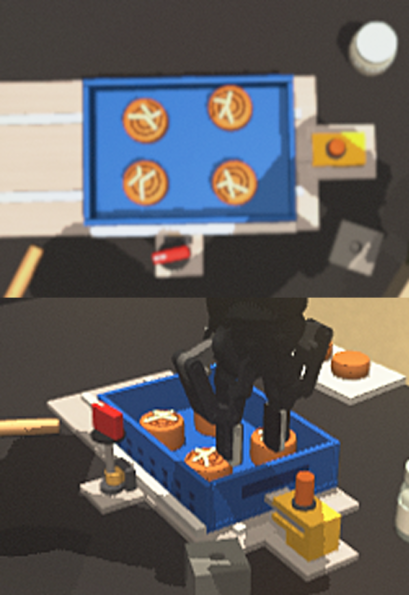

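```bash
python3 - <<'E'
from h import *
def k(im):
    h=cv2.cvtColor(im,cv2.COLOR_BGR2HSV);r=cv2.inRange(h,np.array((0,150,60)),np.array((5,255,255)));r[:285]=0;r[315:]=0;r[:,:250]=0;r[:,300:]=0
    p=np.argwhere(r)[:,::-1].astype(float);p-=p.mean(0);w,v=np.linalg.eigh(p.T@p);a=v[:,1];return np.degrees(np.arctan2(a[1],a[0]))%180
print(k(cv2.imread('pics/top0.png')),[k(grab('top')['color']) for _ in range(3)])
env.close_job()
E
```

```text
169.2300417783195 [np.float64(169.67599376928013), np.float64(169.58684250475835), np.float64(169.63115759032866)]
the job is handed in; nothing more can be done
```

I completed every step and handed the job in at about 50 s of robot time. The interface gives no verdict, so the results below are from my own last checks.

- **Pastries:** all four lie flat and side by side in the crate. Measured from the crate floor's centre they are at most about 55 mm off in x (limit 62) and 55 mm in y (limit 102). One pastry shifted about 16 mm against the crate wall after I had placed it, probably the announced knock. It is still inside the limits, so I left it.
- **Carriage:** the clamp was loosened to about 0 rad, then I pushed the carriage until it hit its stop, at a push force of about 19 N. The crate's edges measure from y ≈ 0.00 to 0.26 m, which matches home. Each reading is only good to about 2 mm.
- **Clamp:** tightened again. In the top view the red bar's angle is 169.6°, against 169.2° at the tight start.
- **Pin:** it went through the fork and lug with at most about 4 N sideways. The collar seated at the expected height with 12 N upward, and the last picture shows the pin upright.
- **Bystanders:** I did not touch the jar, cup or spatula. I saw no movement in the pictures but did not measure it.

One measurement disagreed. The first side-view estimate of the fork hole's position was poor, putting it about 2.5 mm too low in height. I used hand-picked points and a hover check for alignment instead.

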